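Close and clamp the lid of a swing-top bearing canister

ROBOT

A 6-joint arm with a two-finger parallel gripper is mounted at the origin on a cart in front of the work surface, level with it; the furniture and walls round the work are solid. World frame = base frame: x ahead of the robot, y to its left, z up, the work surface at z = 0. Lengths are in m, angles in degrees, forces in N, time in s.
With the tool pointing down it reaches from about 0.325 to 0.9 m from the base axis. Payload 6.1 kg.
Tool frame: the origin (TCP) lies between the finger pads; the fingertips stand robot.tcp_to_tips ahead of it and the grasp point (between the pads) lies 11 mm behind it (robot.tcp_to_tips is the distance from the TCP to the fingertips, in m); y points along the fingers, z is the direction in which the jaws open and shut, and the axes are right-handed (so a half turn about y gives the same grasp; the last joint's range is limited). The gripper opens to 87 mm and grips with 3 to 60 N. Pads are 19 mm wide; open, the fingers measure 117 mm over their backs; the gripper's body (75 mm by 190 mm) begins 51 mm behind the grasp point.
Start: joints at [56.66, 12.628, 87.462, -0, 79.91, -7.225], TCP at [0.275, 0.561, 0.2] pointing down, gripper open.
Joint ranges: [-170.65, 170.65], [-52.31, 119.04], [5.05, 147.46], [-71.25, 251.25], [11.57, 151.72], [-153.62, 153.62]. Speed limits (degrees/s): [147.25, 147.25, 172.46, 180, 180, 180].

INTERFACE

Orientations are given as [roll, pitch, yaw] about the fixed x, y, z axes, in that order (R = Rz(yaw) Ry(pitch) Rx(roll)).
In Python, from plant import robot gives the robot as it stands.
- The arm moves only by the tool send_rows, never from a script. Its arguments are lists of equal length, an entry for each row: "translation": the shift along the tool's x, y, z in mm, a list of three; "yaw": the turn about the tool's y in rad; "claw": the finger opening in mm, from 0 to 87. In form: {"translation": [[tx, ty, tz], ...], "yaw": [yaw, ...], "claw": [claw, ...]}. A call has 1 to 5 rows; each row shifts and turns the pose as measured when the row begins, along the tool's axes as they then stand; what a row does not reach is not made up. A row lasts 1/12 s, in which the tool goes at most 41.7 mm and 7.16 degrees, less where a joint would pass 70% of its speed; a pose out of reach is approached as far as the arm can. A call is refused whole if a number of a shift passes 41.7 or a number of a turn 0.125, either way. A call with a gripper value outside its range is refused whole. The fingers move at their own pace and stop on an object; "grip_force" is the grip in N (left out, the last holds). Time passes only in rows, so rows that do not move let the fingers close. It gives the time, the measured TCP pose, the force and the opening at its end, in the units of the state.
- robot.observe(): the state, without advancing time (a new reading comes with each control period).
- robot.get_image(name): name is "scene" or "top"; returns a dict with "color" (480x640x3 uint8, red, green, blue), "fx", "fy", "cx", "cy" (pixels), "rvec" (rotation vector, rad) and "tvec" (3), from world to camera coordinates, as OpenCV has them. Camera axes: x right, y down, z forward; pixel columns grow to the right and rows downward; lengths in m; the calibration is good to about 2 mm. A picture is of the moment at which its call begins. There is no depth.
- robot.sign_off(): hands the job in, once; it reports no verdict.
The state is a dict: "clock": time; "qpos": joint angles; "joint_vel": joint speeds; "effort": joint torques, N m; "tcp_pos": TCP position; "orientation": TCP orientation; "wrist_force": force on the tool from outside, world axes, zero at the start; "wrist_torque": the same for the moment, N m; "grip_width": finger opening in m.
Only numpy, scipy, OpenCV 4.12 (cv2) and the standard library are available. Lean on these libraries where they do the work, as an engineer would, in place of code of your own. Each camera call takes 0.05 s, during which the arm holds its last target.

TASK

A cleaned bearing is ready in the open metal canister on the plywood board: close the canister against grit. Set the loose lid on its mouth with the tall stop of the lid's saddle towards the lever, swing the wire bail up and over until its bar stands over the notch in the saddle, at the stop, then push the raised lever all the way down past centre so that it stays down and the bail clamps the lid. Do not shift the other things on the bench.

Things in the scene. Friction and masses are not known exactly. Their poses are not given: they have to be found in the camera images.
- canister: Plywood board (140 x 125 x 12 mm) fixed on the bench, with the open round metal canister fixed upright on it; only the clasp moves. Origin on the canister's axis at the bench top. Axes: z up; +x is the side where the bail rests at first, -x the lever's side; y along the clasp's hinge line.
- canister_mouth (a point): Centre of the canister's mouth, level with the rim, 130 mm above the bench; axes as the canister's. Canister 69 mm outside, 63 mm inside diameter, wall 3 mm. A bearing lies on its floor, far below the lid.
- clasp_hinge (a point): Point on the canister's axis, 30 mm below the rim, on the hinge line of the lever; axes as the canister's. The lever turns about this y axis (pivots 48 mm to either side).
- lever (a joint): Lever angle, rad: 0 raised (55 degrees above level, on the canister's -x side; starts at 0 to 0.12), grows as it is pushed down, 1.52 on its stop (32 degrees below level). Friction holds it where it is left. With lid and bail in place it stiffens from 0.6, needs about 5 N at the thumb plate, springs back if let go before centre (1.29), and past it is pulled to its stop and held.
- lever_tab (a point): Centre of the flat steel thumb plate at the lever's end, 92 mm from clasp_hinge: 42 mm along y, 30 mm along the lever, 5 mm thick. Push on its upper face (the face turned to the lid while raised). The lever is a wire fork, 102 mm over its arms, which narrow to the plate.
- bail: Wire bail: U of 5 mm wire, arms 84 mm apart, inside the lever's fork. Origin: its hinge line, mid-way between the arms. It is hinged on the lever, 20 mm from the lever's axis, so the line moves with the lever: from clasp_hinge it is at x -19, z -6 mm with the lever raised, at x +4, z -19 mm when clamped. Sprung along its arms (14 N/mm, up to 8 mm).
- bail_bar (a point): Middle of the bail's straight cross bar (5 mm wire), 75 mm from the bail's hinge line. The bail leans back on the canister's +x side at first, 22 to 38 degrees above level. Friction holds it at any angle and carries it along with the lever, so pushing the lever down draws the bar forward against the lid's stop.
- bail_loop (a point): Centre of the wire finger loop that stands out 28 mm beyond the middle of the bar, in the bail's plane; 18 mm beyond the bar, 93 mm from the bail's hinge line. The loop is 29 mm wide along y over its outsides, 5 mm wire. Pinch it across its width and lead it round an arc; it turns between the pads.
- lid_grip (a point): Centre of the saddle block on the loose lid, 24 mm above the lid's bottom: grasp here, across the block's flat +y and -y sides (26 mm apart; block 28 mm along x). It is 2 mm from the lid's axis towards the stop. Axes: z up, x from the tall stop to the low lip; on the canister the lid's x points along the canister's x, to within 10 degrees.
- lid_notch (a point): On the lid's axis, 38 mm above its bottom: the centre of the bail's bar when it lies in the notch. Notch 10 mm wide, along the lid's y, between the tall stop (-x side, 17 mm above the notch floor) and a low lip (+x side, 1 mm). 30 mm above canister_mouth when the lid is seated.
- lid: The loose round metal lid, 0.3 kg, 70 mm across, origin at the centre of its underside, standing on the bench; axes as lid_grip. A plug 58 mm across (tapered to 51 at its end), 8 mm deep, goes into the mouth; the flange above it (70 mm) rests on the rim. Heights above the bottom: flange underside 8, flange top 11 at its edge to 14, notch floor 35.5, top of the stop 52 mm.
- oil_bottle: green squeeze oiler, 45 mm across, 150 mm tall, standing; origin at the centre of its underside. Bystander.
- paste_jar2: white jar with a blue cap, 56 mm across, 70 mm tall, standing; origin at the centre of its underside. Bystander.
- pliers: pliers with red handles lying flat, 173 x 57 x 12 mm; origin at the middle of the underside. Bystander.
- flange_disc: steel disc with a raised hub, 66 mm across, 20 mm tall, lying flat; origin at the centre of its underside. Bystander.
Things that resemble listed ones, but are neither listed nor needed, are in the scene too. What is shaped like the lid but pink is not meant.

How it is judged (in metres and radians):
On the way, in this order (a step that is already met when the one before it is completed fails the run):
1. the lid is on the canister's mouth (horizontal distance between lid_notch and canister_mouth below 0.012 m and z of lid_notch in the frame of canister_mouth between 0.022 and 0.037 m and angle between lid_notch's own z axis and vertical below 0.2 rad), for 0.2 s.
2. the bail's bar stands over the notch of the lid on the mouth (all of step 1 and horizontal distance between bail_bar and lid_notch below 0.02 m and z of bail_bar in the frame of canister_mouth above 0.025 m), for 0.1 s.
At the end, for the whole second after the job is handed in: Lever on its stop (over 1.45 of 1.52 rad); lid level on the mouth (tilt under 0.06 rad, notch within 6 mm of the axis and 25 to 33 mm above the rim); the bail's bar in the notch (within 7 mm of lid_notch), pressing on the lid with over 10 N; all at rest (horizontal distance between lid_notch and canister_mouth below 0.006 m and z of lid_notch in the frame of canister_mouth between 0.025 and 0.033 m and angle between lid_notch's own z axis and vertical below 0.06 rad and value of joint lever above 1.45 rad and distance between bail_bar and lid_notch below 0.007 m and contact force between bail and lid above 10 N and velocity of joint lever below 0.1 rad/s and linear speed of lid below 0.02 m/s); the robot touches nothing.
It fails at once if one of the bystanders (oiler, jar, pliers, flanged disc) is moved more than 40 mm (distance of any of oil_bottle, paste_jar2, pliers, flange_disc from where it was at the start of the episode above 0.04 m).
It also fails if it takes over 61 s, if anything falls off the work surface, if the arm or the gripper's body presses on something with over 40 N, if the wrist force passes 120 N, or if a joint passes its speed limit or range.

## Working session

There is one attempt and no reset: what is moved stays moved. The work goes in short steps, Python scripts to look and compute and a tool call to move; the robot and the scene stay as the last step left them, time stands still between calls to the robot, and variables do not carry over. Pictures are saved under pics/ and viewed, and the job is handed in when it is done.

Besides the shell and the picture viewer there is one more tool, called after "Emit:" as name(argument=value, ...) on one line, values as JSON. send_rows: Moves the arm, as the interface text tells. Its arguments: {"type":"object","properties":{"translation":{"type":"array","items":{"type":"array","items":{"type":"number"}}},"yaw":{"type":"array","items":{"type":"number"}},"claw":{"type":"array","items":{"type":"number"}},"grip_force":{"type":"number"}},"required":["translation","yaw","claw"]}

```bash
ls; mkdir -p pics; cat > h.py <<'E'
import numpy as np, cv2
from plant import robot
def cam(n):
    im=robot.get_image(n); R=cv2.Rodrigues(np.array(im['rvec'],float))[0]; t=np.array(im['tvec'],float).ravel()
    return im,R,t
def proj(im,R,t,P):
    c=(R@np.atleast_2d(P).T).T+t
    return np.c_[im['fx']*c[:,0]/c[:,2]+im['cx'], im['fy']*c[:,1]/c[:,2]+im['cy']]
def ray(im,R,t,uv,z):
    d=R.T@np.array([(uv[0]-im['cx'])/im['fx'],(uv[1]-im['cy'])/im['fy'],1.]); o=-R.T@t
    return o+d*(z-o[2])/d[2]
def save(n,f,box=None,s=1):
    im,R,t=cam(n); c=cv2.cvtColor(im['color'],cv2.COLOR_RGB2BGR)
    if box: c=c[box[1]:box[3],box[0]:box[2]]
    if s!=1: c=cv2.resize(c,None,fx=s,fy=s,interpolation=cv2.INTER_CUBIC)
    cv2.imwrite('pics/'+f,c); return im,R,t
E
python3 - <<'E'
from h import *
for n in('scene','top'):
    im,R,t=save(n,n+'0.png'); print(n,im['fx'],-R.T@t,R[2])
print(robot.observe()); print(robot.tcp_to_tips)
E
```

```text
pics
scene 436.1331791496583 [-0.02335533 -0.54350214  0.66405482] [ 0.57741975  0.60614859 -0.54696464]
top 475.081153233415 [0.31881668 0.0329913  1.30631928] [ 0.18169436 -0.01136366 -0.98328939]
{'clock': 0.1, 'qpos': array([ 5.66589848e+01,  1.26739140e+01,  8.75184287e+01,  1.35630450e-04,
        7.99090050e+01, -7.22595210e+00]), 'joint_vel': array([ 0.00621203, -0.15457665, -0.17962517,  0.03344321,  0.10010245,
        0.01225065]), 'effort': array([ 6.50601032e-04, -4.95939445e+01, -3.88519907e+01,  7.03569758e-02,
        5.16231707e-02, -3.31621186e-05]), 'tcp_pos': array([0.27479564, 0.56069366, 0.19921939]), 'orientation': array([-9.01005260e+01,  1.28802029e-02, -2.61150983e+01]), 'wrist_force': array([-0.59437758,  0.37587333,  0.43242371]), 'wrist_torque': array([-0.04242875, -0.01674993,  0.0238116 ]), 'grip_width': 0.08697181901389363}
0.008
```

View pics/scene0.png

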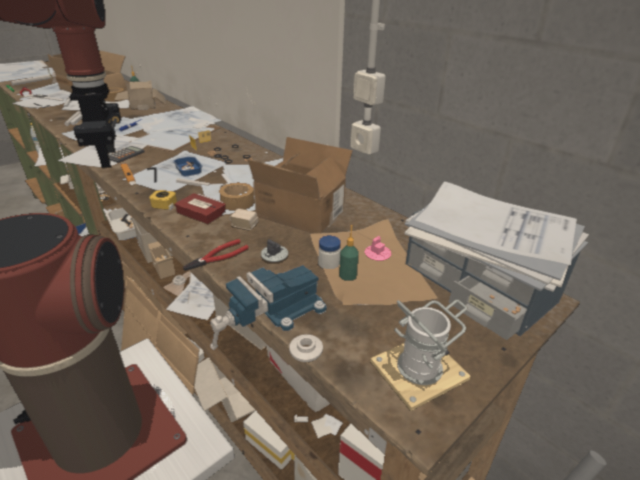

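View pics/top0.png

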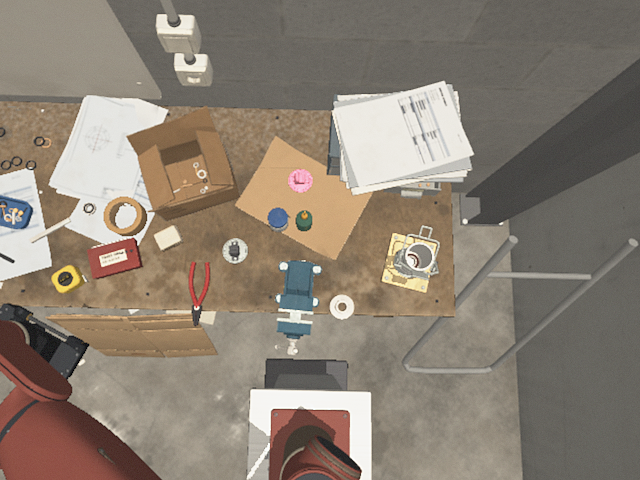

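```bash
python3 - <<'E'
from h import *
def mk(n,boxes,s=None):
    im,R,t=cam(n); c=cv2.cvtColor(im['color'],cv2.COLOR_RGB2BGR)
    return np.hstack([cv2.resize(c[b[1]:b[3],b[0]:b[2]],(390,390),interpolation=cv2.INTER_CUBIC) for b in boxes])
cv2.imwrite('pics/z_top.png',mk('top',[(205,220,265,280),(365,215,455,305)]))
cv2.imwrite('pics/z_scene.png',mk('scene',[(245,220,305,280),(365,290,475,400)]))
im,R,t=cam('top')
for n,uv,z in [('lid',(235,250),.02),('disc',(342,307),.01),('can',(416,258),.13),('pink',(300,180),.02)]: print(n,ray(im,R,t,uv,z))
im,R,t=cam('scene')
for n,uv,z in [('lid',(274,255),.012),('disc',(306,347),.01),('can',(430,325),.13)]: print(n,ray(im,R,t,uv,z))
E
```

```text
lid [0.5148257  0.21381152 0.02      ]
disc [ 0.36830873 -0.08148916  0.01      ]
can [ 0.48998295 -0.25525474  0.13      ]
pink [0.71890636 0.04164802 0.02      ]
lid [0.50748871 0.20585696 0.012     ]
disc [ 0.36795764 -0.08357979  0.01      ]
can [ 0.4889232  -0.27148024  0.13      ]
```

View pics/z_top.png

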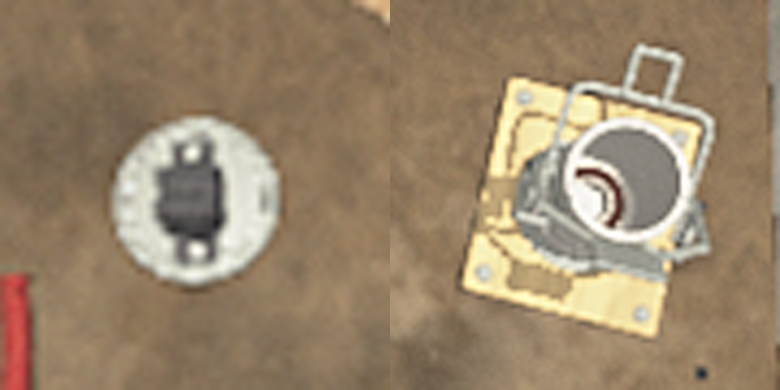

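View pics/z_scene.png

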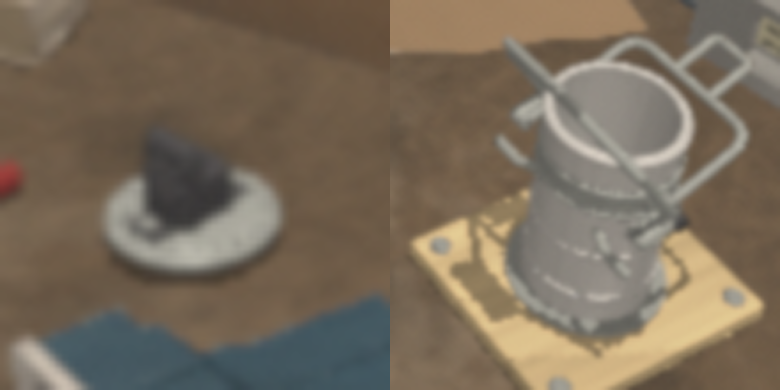

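```bash
python3 - <<'E'
from h import *
save('top','a.png',(375,220,455,300),7)
save('scene','b.png',(365,290,475,400),7)
E
```

```text
(no output)
```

View pics/a.png

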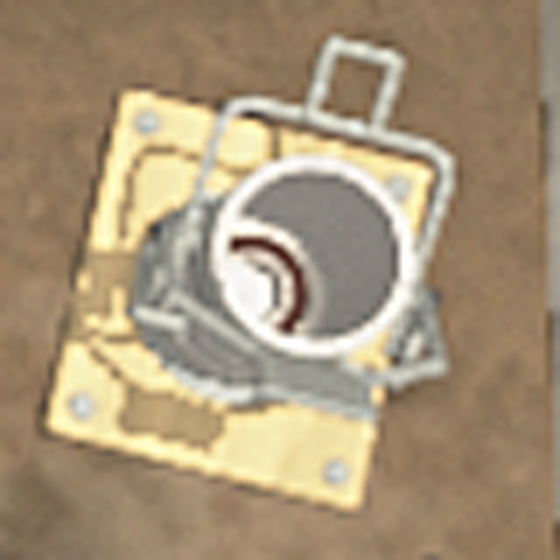

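View pics/b.png

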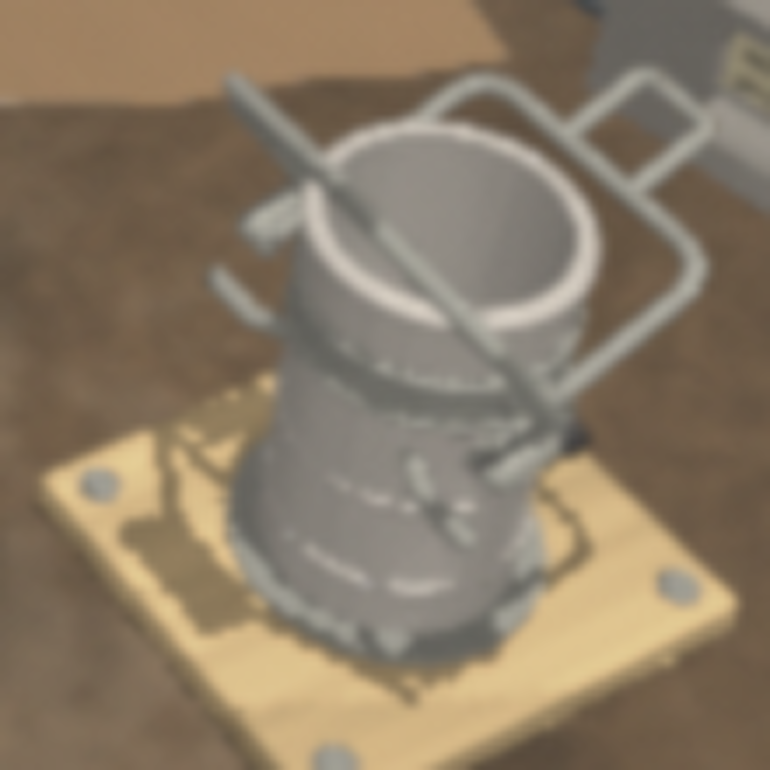

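```bash
cat > fit.py <<'E'
from h import *
from scipy.optimize import least_squares
T=cam('top');S=cam('scene')
a=lambda u,v:np.array([375+u/7-.5*6/7,220+v/7-.5*6/7])
b=lambda u,v:np.array([365+u/7-.5*6/7,290+v/7-.5*6/7])
th=np.linspace(0,2*np.pi,200)
def W(p,q):
    x,y,yaw=p[:3]; c,s=np.cos(yaw),np.sin(yaw); q=np.atleast_2d(q)
    return np.c_[x+c*q[:,0]-s*q[:,1],y+s*q[:,0]+c*q[:,1],q[:,2]]
def bailpt(be,r,lv=0.06,y=0):
    # hinge line at lever radius 20: raised x-19 z-6 (angle), rotates with lever
    a0=np.arctan2(-6,-19); a1=a0+lv # lever down at -x: rotates toward -z => ccw in (x,z)
    hx,hz=20*np.cos(a1),20*np.sin(a1)
    return np.array([hx+r*np.cos(be),y,100+hz+r*np.sin(be)])/1000
def bb(uv): return np.array([uv[:,0].min(),uv[:,0].max(),uv[:,1].min(),uv[:,1].max()])
mt=np.r_[a(214,0)[0],a(415,0)[0],a(0,157)[1],a(0,355)[1]]
ms=np.r_[b(303,0)[0],b(602,0)[0],b(0,118)[1],b(0,330)[1]]
corn=[a(122,92),a(435,162),a(362,507),a(47,430)]
def res(p):
    circ=W(p,np.c_[.0345*np.cos(th),.0345*np.sin(th),0*th+.13])
    r=[bb(proj(*T,circ))-mt, bb(proj(*S,circ))-ms]
    cc=np.array([[70,62.5,12],[70,-62.5,12],[-70,-62.5,12],[-70,62.5,12]])/1000+np.r_[p[4:6],0]
    r+=[proj(*T,W(p,cc))-np.array(corn)]
    for Cc,mid,end in((T,a(346,119),a(368,46)),(S,b(602,160),b(685,98))):
        r+=[proj(*Cc,W(p,bailpt(p[3],75)))-mid, proj(*Cc,W(p,bailpt(p[3],103)))-end]
    return np.concatenate([np.ravel(q) for q in r])
if __name__=='__main__':
    o=least_squares(res,[.49,-.26,-.2,.5,0,0],loss='soft_l1')
    print(o.x,np.degrees(o.x[2:4])); print(np.round(res(o.x),1))
    np.save('can.npy',o.x)
E
python3 fit.py
```

```text
[ 4.97320226e-01 -2.65543622e-01 -2.22261195e-01  4.64602940e-01
 -1.50586996e-03  3.47139878e-04] [-12.73462842  26.61978764]
[ 1.2 -0.1 -0.3 -1.4  2.3 -0.3  1.  -1.3  0.3 -0.5 -0.5  0.4 -0.1  0.2
  0.2 -0.1 -0.5  0.5 -0.3  0.6 -0.3  0.8 -0.6 -0.1]
```

```bash
cat > lid.py <<'E'
from h import *
from scipy.optimize import minimize
T=cam('top');S=cam('scene')
def mask(C,box):
    g=C[0]['color'].astype(int); m=np.zeros(g.shape[:2],np.uint8)
    s=g[box[1]:box[3],box[0]:box[2]]; m[box[1]:box[3],box[0]:box[2]]=(s.max(2)<95)&(s.max(2)-s.min(2)<22)
    return m
mT=mask(T,(222,237,249,264));mS=mask(S,(258,235,292,272))
def hullm(C,p,q,sh):
    x,y,w=p;c,s=np.cos(w),np.sin(w)
    P=np.c_[x+c*q[:,0]-s*q[:,1],y+s*q[:,0]+c*q[:,1],q[:,2]]
    uv=proj(*C,P); m=np.zeros((480*4,640*4),np.uint8)
    cv2.fillConvexPoly(m,cv2.convexHull(np.round((uv+.5)*4-.5).astype(np.int32)),1); return m
def box(x0,x1,z0,z1): return np.array([[x,y,z] for x in(x0,x1) for y in(-13,13) for z in(z0,z1)])/1000.
A=box(-16,12,13,35.5);B=box(-16,-5,30,52);L=box(5,12,30,36.5)
def cost(p):
    c=0
    for C,m in((T,mT),(S,mS)):
        r=hullm(C,p,A,0)|hullm(C,p,B,0)|hullm(C,p,L,0); M=cv2.resize(m,None,fx=4,fy=4,interpolation=cv2.INTER_NEAREST)
        c+=1-(r&M).sum()/(r|M).sum()
    return c
if __name__=='__main__':
    print(mT.sum(),mS.sum())
    out=[]
    for w in np.radians(np.arange(-180,180,15)):
        o=minimize(cost,[.509,.209,w],method='Nelder-Mead',options=dict(initial_simplex=np.array([.509,.209,w])+np.array([[0,0,0],[.004,0,0],[0,.004,0],[0,0,.15]])))
        out.append((o.fun,o.x))
    for f,x in sorted(out,key=lambda q:q[0])[:8]: print(round(f,3),x.round(4),np.degrees(x[2]).round(1))
    p=min(out,key=lambda q:q[0])[1]; np.save('lid.npy',p)
    th=np.linspace(0,6.28,40)
    for C,bx,n in((T,(215,230,255,270),'lt.png'),(S,(250,230,300,280),'ls.png')):
        im=cv2.cvtColor(C[0]['color'],cv2.COLOR_RGB2BGR)[bx[1]:bx[3],bx[0]:bx[2]]
        im=cv2.resize(im,None,fx=10,fy=10,interpolation=cv2.INTER_CUBIC)
        def dr(P,col):
            uv=proj(*C,P); q=np.round((uv-np.array(bx[:2])+.5)*10).astype(np.int32); cv2.polylines(im,[q],True,col,1)
        def W(q):
            c,s=np.cos(p[2]),np.sin(p[2]);return np.c_[p[0]+c*q[:,0]-s*q[:,1],p[1]+s*q[:,0]+c*q[:,1],q[:,2]]
        dr(W(np.c_[.035*np.cos(th),.035*np.sin(th),0*th+.011]),(0,0,255))
        for Q,col in((A,(0,255,0)),(B,(255,255,0)),(L,(0,255,255))):
            for k in(0,1):
                q=Q[k::2]; dr(W(q[[0,2,3,1]] if 0 else np.array([q[0],q[1],q[3],q[2]])),col)
        cv2.imwrite('pics/'+n,im)
E
python3 lid.py
```

```text
49 196
0.984 [0.5151 0.2159 0.518 ] 29.7
0.985 [0.5145 0.2155 0.4936] 28.3
0.987 [0.5156 0.2159 0.4683] 26.8
0.99 [0.514  0.2151 0.4449] 25.5
0.999 [ 0.5152  0.2149 -0.3798] -21.8
1.002 [ 0.5159  0.2155 -0.3012] -17.3
1.027 [0.5138 0.2189 1.1921] 68.3
1.028 [ 0.5143  0.2131 -0.8499] -48.7
```

```bash
python3 - <<'E'
from h import *
T=cam('top');S=cam('scene')
np.set_printoptions(linewidth=250)
print(T[0]['color'][240:262,224:248].max(2)); print(T[0]['color'][250,228:244])
print(S[0]['color'][236:264,258:290].max(2)); 
g=S[0]['color'].astype(int);print((g.max(2)-g.min(2))[236:264,258:290])
E
```

```text
[[115 114 112 129 161 185 194 218 236 229 203 187 181 219 230 223 210 199 169 133 134 141 146 140]
 [118 115 129 173 182 227 221 195 207 195 178 162 151 169 217 222 213 204 195 179 145 137 139 136]
 [114 133 174 194 191 224 224 173 117 144 200 174 114 124 197 228 204 206 211 204 168 133 132 134]
 [124 172 190 210 217 216 225 168  89 195 254 200  98 125 205 226 215 219 223 207 194 154 124 130]
 [165 202 181 206 222 223 232 178  92 160 199 148  80 121 215 233 220 216 223 226 223 207 162 136]
 [195 220 206 207 206 184 178 140  96 101  98  94  95 114 154 214 226 218 218 221 212 215 173 131]
 [212 202 209 219 181 128  98  93 101 101 100 102 105  92  60 186 231 218 220 217 220 219 211 173]
 [217 201 206 220 189 118  90 103 109 107 107 104 102  99  55 164 225 222 223 226 234 220 219 186]
 [233 229 214 220 202 129  90 110 115 111 114 111 112 114  69 143 220 223 223 225 224 203 205 168]
 [227 224 216 219 223 157 101 109 101 101 105  95 102 111  70 151 225 226 224 229 222 179 198 172]
 [176 199 218 220 205 146  92  96  95 101  96  91  99 105  66 151 226 229 223 230 226 169 183 168]
 [195 209 2
[... 7061 characters left out ...]
32 37]
 [37 36 32 21 13 12 11 11 11 10  9  9 11 12 13 14 13 13 13 13 13 13 13 12 13 12 12 11 14 26 35 37]
 [39 39 37 31 19 12 12 12 12 13 12 12 13 13 13 13 14 14 13 14 13 13 13 12 12 12 12 15 22 32 37 38]
 [41 40 40 34 25 18 14 12 12 13 12 13 13 12 13 13 14 14 14 13 12 12 13 11 12 13 18 24 31 38 39 39]
 [41 41 39 35 29 24 20 17 14 12 11 11 11 12 12 13 12 12 12 12 11 10 11 15 19 23 28 33 38 40 41 41]
 [38 37 37 35 33 31 27 22 19 17 15 12 12 11 10 11 10 10 11 12 13 15 19 22 27 33 37 39 40 40 40 40]
 [35 34 35 34 35 34 31 28 25 21 20 20 18 18 18 17 17 18 19 20 21 24 29 30 33 38 40 40 40 39 40 40]
 [35 35 34 35 34 35 34 33 32 27 27 27 27 27 28 28 28 28 28 28 29 33 36 38 38 39 40 39 40 38 40 40]]
```

```bash
python3 - <<'E'
s=open('lid.py').read()
s=s.replace("""=(s.max(2)<95)&(s.max(2)-s.min(2)<22)
    return m""","""=(s.max(2)<thr)&(s.max(2)-s.min(2)<sat)
    m=cv2.morphologyEx(m,cv2.MORPH_OPEN,np.ones((3,3),np.uint8)); return m""").replace("def mask(C,box)","def mask(C,box,thr,sat)").replace("(222,237,249,264)","(227,244,241,258),135,20").replace("(258,235,292,272)","(264,237,284,257),100,16")
open('lid.py','w').write(s)
E
python3 lid.py; python3 -c "
import cv2,numpy as np
a=cv2.imread('pics/lt.png');b=cv2.imread('pics/ls.png');b=cv2.resize(b,(400,400));cv2.imwrite('pics/l.png',np.hstack([a,b]))"
```

```text
108 160
0.411 [0.5146 0.2161 0.4086] 23.4
0.412 [0.5146 0.2161 0.4058] 23.3
0.414 [0.5141 0.2162 0.2928] 16.8
0.417 [0.5146 0.2159 0.1929] 11.1
0.482 [0.5136 0.2192 1.2666] 72.6
0.492 [0.5136 0.219  1.192 ] 68.3
0.501 [ 0.5142  0.2136 -0.3511] -20.1
0.502 [0.5135 0.2188 1.3631] 78.1
```

View pics/l.png

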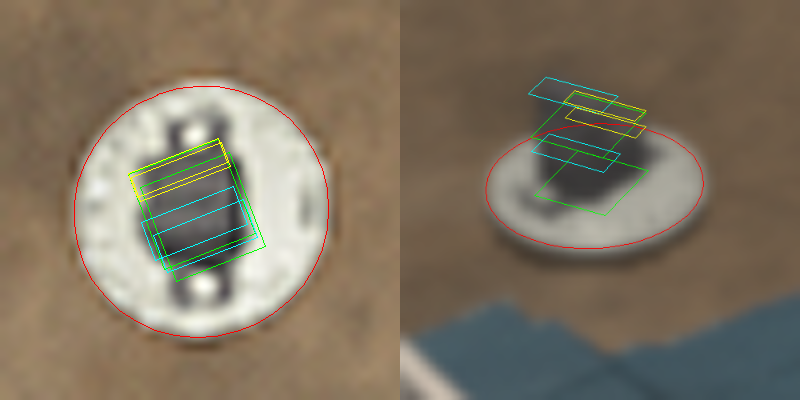

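```bash
python3 - <<'E'
from lid import *
ys=np.arange(-180,180,10)
for w in ys:
    cs=[]
    for C,m in((T,mT),(S,mS)):
        best=9
        for dx in np.arange(-.003,.0031,.0015):
          for dy in np.arange(-.003,.0031,.0015):
            p=[.5135+dx,.2158+dy,np.radians(w)]
            r=hullm(C,p,A,0)|hullm(C,p,B,0)|hullm(C,p,L,0); M=cv2.resize(m,None,fx=4,fy=4,interpolation=cv2.INTER_NEAREST)
            best=min(best,1-(r&M).sum()/(r|M).sum())
        cs.append(best)
    print(w,np.round(cs,3))
def en(C,bx,s):
    c=cv2.cvtColor(C[0]['color'],cv2.COLOR_RGB2BGR)[bx[1]:bx[3],bx[0]:bx[2]].astype(float)
    c=np.clip((c-30)*2.2,0,255).astype(np.uint8); return cv2.resize(c,(400,400),interpolation=cv2.INTER_NEAREST)
cv2.imwrite('pics/l2.png',np.hstack([en(T,(221,236,249,264),1),en(S,(258,233,290,265),1)]))
E
```

```text
-180 [0.245 0.365]
-170 [0.254 0.375]
-160 [0.262 0.367]
-150 [0.28  0.364]
-140 [0.31 0.36]
-130 [0.328 0.371]
-120 [0.319 0.357]
-110 [0.321 0.317]
-100 [0.303 0.304]
-90 [0.298 0.315]
-80 [0.285 0.314]
-70 [0.259 0.296]
-60 [0.254 0.265]
-50 [0.28  0.228]
-40 [0.295 0.242]
-30 [0.291 0.231]
-20 [0.266 0.207]
-10 [0.231 0.222]
0 [0.216 0.232]
10 [0.192 0.232]
20 [0.196 0.22 ]
30 [0.228 0.197]
40 [0.266 0.194]
50 [0.284 0.244]
60 [0.274 0.263]
70 [0.252 0.245]
80 [0.228 0.268]
90 [0.229 0.307]
100 [0.227 0.331]
110 [0.241 0.331]
120 [0.263 0.315]
130 [0.285 0.309]
140 [0.295 0.324]
150 [0.283 0.32 ]
160 [0.255 0.332]
170 [0.238 0.351]
```

View pics/l2.png

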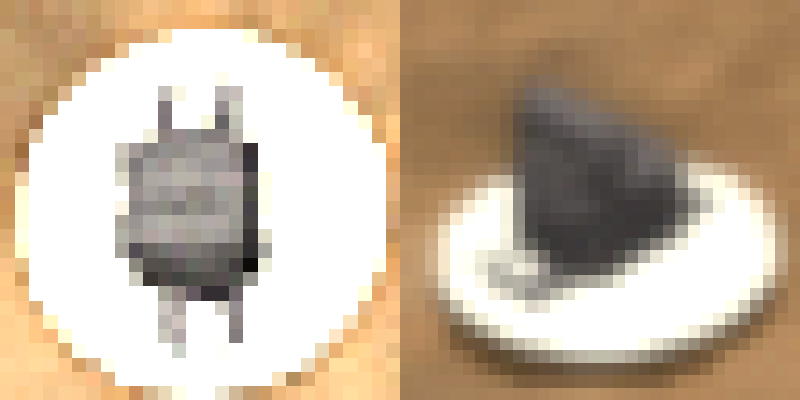

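```bash
python3 - <<'E'
from lid import *
a=ray(*T,(234.0,243.1),.016);b=ray(*T,(234.95,258.1),.016);print(a,b,np.linalg.norm(a-b),np.degrees(np.arctan2(a[1]-b[1],a[0]-b[0])),(a+b)/2)
# flange centre from bright mask
g=T[0]['color'].astype(int)[230:272,212:258]; m=((g.min(2)>150)).astype(np.uint8)
m=cv2.morphologyEx(m,cv2.MORPH_CLOSE,np.ones((9,9),np.uint8))
cs,_=cv2.findContours(m,cv2.RETR_EXTERNAL,cv2.CHAIN_APPROX_NONE);c=max(cs,key=cv2.contourArea);M=cv2.moments(m*0+cv2.drawContours(m*0,[c],-1,1,-1),True)
u=(212+M['m10']/M['m00'],230+M['m01']/M['m00']);print(u,M['m00'],ray(*T,u,.011))
g=S[0]['color'].astype(int)[235:272,250:300]
E
```

```text
[0.53452993 0.21810924 0.016     ] [0.49305824 0.21334975 0.016     ] 0.0417439029630239 6.546898547961103 [0.51379409 0.21572949 0.016     ]
(234.7883064516129, 250.44354838709677) 496.0 [0.51494796 0.21559362 0.011     ]
```

```bash
cat > plan.py <<'E'
from h import *
def plan(x,y,z,yaw=None,vmax=38,n=None):
    s=robot.observe(); p=np.array(s['tcp_pos']); w=np.radians(s['orientation'][2]); 
    print('t',round(s['clock'],2),'tcp',p.round(4),'ori',np.round(s['orientation'],1),'F',np.round(s['wrist_force'],1),'w',round(s['grip_width'],4))
    tw=w if yaw is None else np.radians(yaw); dw=(tw-w+np.pi)%(2*np.pi)-np.pi
    d=(np.array([x,y,z])-p)*1000
    n=n or int(max(1,np.ceil(np.linalg.norm(d)/vmax),np.ceil(abs(dw)/.12)))
    rows=[]
    for i in range(n):
        a=w+dw*i/n; c,sn=np.cos(a),np.sin(a); e=d/n
        rows.append([round(float(c*e[0]+sn*e[1]),1),round(float(-e[2]),1),round(float(-sn*e[0]+c*e[1]),1)])
    print('d',d.round(1)); print(n,rows,round(-dw/n,4))
C=np.load('can.npy')
def can(x,y,z): # mm in canister frame -> world m
    c,s=np.cos(C[2]),np.sin(C[2]); return (C[0]+(c*x-s*y)/1000, C[1]+(s*x+c*y)/1000, z/1000)
E
python3 - <<'E'
from plan import *
plan(.5122,.2155,.12,6.5)
T=cam('top')
for n,uv,z in (('oil',(304,220),.14),('vise top',(298,262),.1),('traycorner',(400,188),.12),('box',(200,215),.1)): print(n,ray(*T,uv,z).round(3))
E
```

```text
t 1.0 tcp [0.2751 0.5612 0.2002] ori [-90.   -0.  -26.1] F [-0.8 -0.4  0.5] w 0.0867
d [ 237.1 -345.7  -80.2]
12 [[30.4, 6.7, -17.2], [29.6, 6.7, -18.6], [28.7, 6.7, -20.0], [27.7, 6.7, -21.3], [26.6, 6.7, -22.6], [25.5, 6.7, -23.8], [24.4, 6.7, -25.0], [23.2, 6.7, -26.1], [21.9, 6.7, -27.2], [20.6, 6.7, -28.2], [19.2, 6.7, -29.2], [17.8, 6.7, -30.0]] -0.0474
oil [0.577 0.028 0.14 ]
vise top [0.476 0.04  0.1  ]
traycorner [ 0.674 -0.219  0.12 ]
box [0.592 0.298 0.1  ]
```

Emit:
send_rows(translation=[[31,0,-17],[30,0,-19],[29,0,-20],[28,0,-21],[27,7,-23]], yaw=[-0.05,-0.05,-0.05,-0.05,-0.05], claw=[60,60,60,60,60])

```text
clock: 1.47
tcp_pos: [0.3761, 0.4187, 0.1941]
orientation: [-89.7, -0.0, -10.6]
wrist_force: [1.3, 0.3, 0.5]
grip_width: 0.064
```

Emit:
send_rows(translation=[[26,7,-24],[24,7,-25],[23,7,-26],[22,7,-27],[20,7,-28]], yaw=[-0.05,-0.05,-0.05,-0.05,-0.05], claw=[60,60,60,60,60])

```text
clock: 1.88
tcp_pos: [0.4854, 0.2731, 0.1594]
orientation: [-89.6, -0.3, 4.6]
wrist_force: [1.5, 0.0, -0.0]
grip_width: 0.0601
```

```bash
python3 - <<'E'
from plan import *
plan(.5122,.2155,.12,6.5)
E
```

```text
t 1.88 tcp [0.4854 0.2731 0.1594] ori [-89.6  -0.3   4.6] F [ 1.5  0.  -0. ] w 0.0601
d [ 26.8 -57.6 -39.4]
2 [[11.1, 19.7, -29.8], [10.6, 19.7, -30.0]] -0.0167
```

Emit:
send_rows(translation=[[11,18,-30],[10,18,-29],[0,0,0]], yaw=[-0.017,-0.017,0], claw=[60,60,60])

```text
clock: 2.13
tcp_pos: [0.5168, 0.2086, 0.1221]
orientation: [-89.7, -0.6, 6.5]
wrist_force: [-0.6, 0.1, -0.4]
grip_width: 0.06
```

```bash
python3 - <<'E'
from plan import *
plan(.5122,.2155,.0255,6.5)
save('scene','g1.png',(200,170,360,290),5)
E
```

```text
t 2.13 tcp [0.5168 0.2086 0.1221] ori [-89.7  -0.6   6.5] F [-0.6  0.1 -0.4] w 0.06
d [ -4.6   6.9 -96.6]
3 [[-1.3, 32.2, 2.4], [-1.3, 32.2, 2.4], [-1.3, 32.2, 2.4]] 0.0002
```

View pics/g1.png

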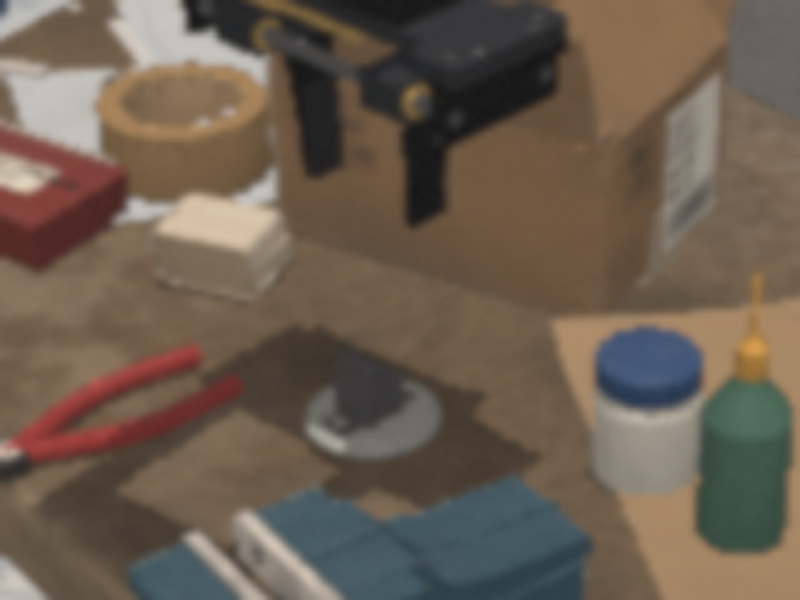

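Emit:
send_rows(translation=[[-2,30,3],[-2,30,3],[-1,15,1],[0,0,0]], yaw=[0,0,0,0], claw=[50,50,50,50])

```text
clock: 2.52
tcp_pos: [0.5147, 0.2206, 0.0509]
orientation: [-89.4, -1.1, 6.2]
wrist_force: [-0.8, 0.2, 0.1]
grip_width: 0.0507
```

```bash
python3 - <<'E'
from plan import *
plan(.5122,.2155,.0255,6.5)
save('scene','g2.png',(240,200,310,280),7)
E
```

```text
t 2.52 tcp [0.5147 0.2206 0.0509] ori [-89.4  -1.1   6.2] F [-0.8  0.2  0.1] w 0.0507
d [ -2.5  -5.1 -25.4]
1 [[-3.1, 25.4, -4.8]] -0.0044
```

View pics/g2.png

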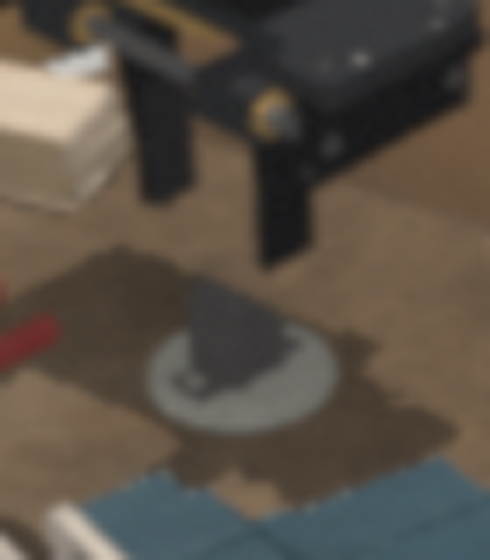

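```bash
python3 - <<'E'
from plan import *
S=cam('scene'); s=robot.observe();print(s['clock'],s['tcp_pos'],s['joint_vel'].round(2))
from scipy.spatial.transform import Rotation as Ro
R=Ro.from_euler('xyz',s['orientation'],degrees=True).as_matrix()
for dz in(-.025,.025): print(proj(*S,s['tcp_pos']+R@np.array([0,.008,dz])))
c=cv2.cvtColor(S[0]['color'],cv2.COLOR_RGB2BGR)[200:280,240:310];cv2.imwrite('pics/g3.png',cv2.resize(c,None,fx=7,fy=7))
E
```

```text
2.6167 [0.51673801 0.22104716 0.0538379 ] [-0.39 -1.42 -1.72 -0.19 -0.06 -0.26]
[[279.60983497 243.98860617]]
[[266.11394353 236.4331386 ]]
```

View pics/g3.png

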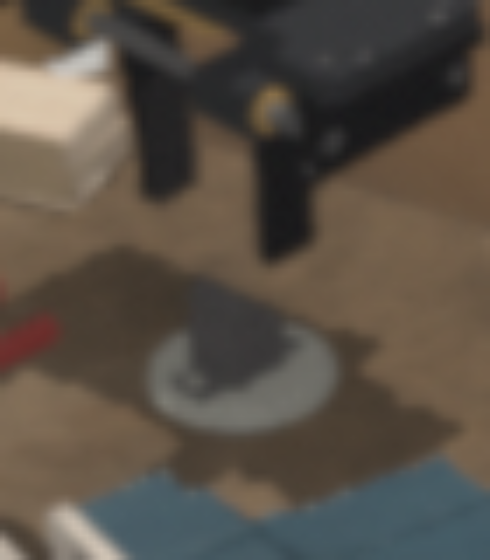

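```bash
python3 - <<'E'
from plan import *
S=cam('scene');T=cam('top'); s=robot.observe();print(s['clock'],s['tcp_pos'],s['joint_vel'].round(2),s['orientation'])
from scipy.spatial.transform import Rotation as Ro
R=Ro.from_euler('xyz',s['orientation'],degrees=True).as_matrix()
for n,C,bx,k in(('s',S,(240,200,310,280),7),('t',T,(190,200,290,300),6)):
    c=cv2.cvtColor(C[0]['color'],cv2.COLOR_RGB2BGR)[bx[1]:bx[3],bx[0]:bx[2]];c=cv2.resize(c,None,fx=k,fy=k)
    for sg in(-1,1):
      for yy,col in((.008,(0,0,255)),(-.03,(0,255,0))):
        q=np.array([s['tcp_pos']+R@np.array([a,yy,sg*b]) for a,b in((-.0095,.025),(.0095,.025),(.0095,.040),(-.0095,.04))])
        uv=((proj(*C,q)-np.array(bx[:2])+.5)*k).astype(np.int32); cv2.polylines(c,[uv],True,col,1)
    cv2.imwrite(f'pics/g4{n}.png',c)
E
```

```text
2.7167 [0.51845115 0.2210403  0.05551666] [-0.41 -0.47 -0.22 -0.04 -0.11 -0.2 ] [-89.38563033  -1.50688799   6.27115579]
```

View pics/g4s.png

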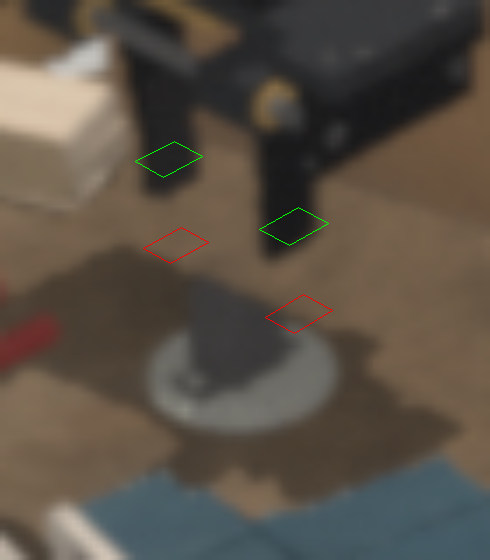

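View pics/g4t.png

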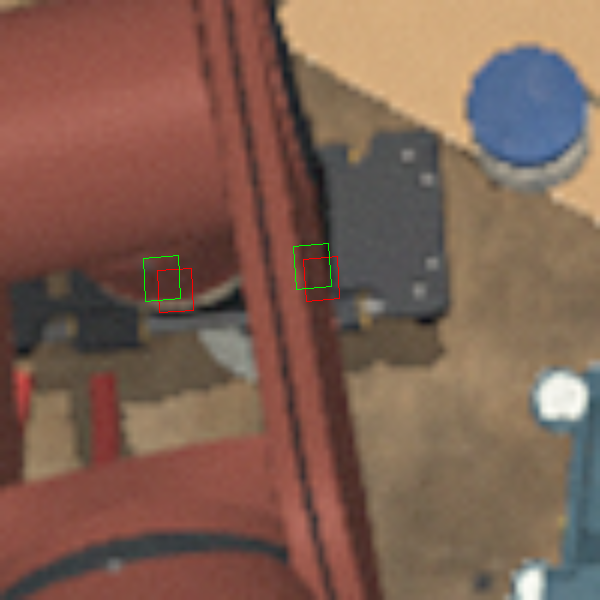

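```bash
python3 - <<'E'
from plan import *
save('scene','f1.png')
save('top','f2.png')
s=robot.observe()
for k in s: print(k,np.round(s[k],3))
E
```

```text
clock 2.817
qpos [ 14.793  11.562 105.26    0.431  61.565 -81.667]
joint_vel [-0.229  0.013  0.41  -0.048 -0.243 -0.044]
effort [ 9.6000e-02 -4.3533e+01 -3.3823e+01  1.6000e-02 -4.0000e-02  3.0000e-03]
tcp_pos [0.519 0.221 0.056]
orientation [-89.385  -1.54    6.251]
wrist_force [-0.008  0.602 -0.21 ]
wrist_torque [ 0.082  0.068 -0.006]
grip_width 0.05
```

View pics/f1.png

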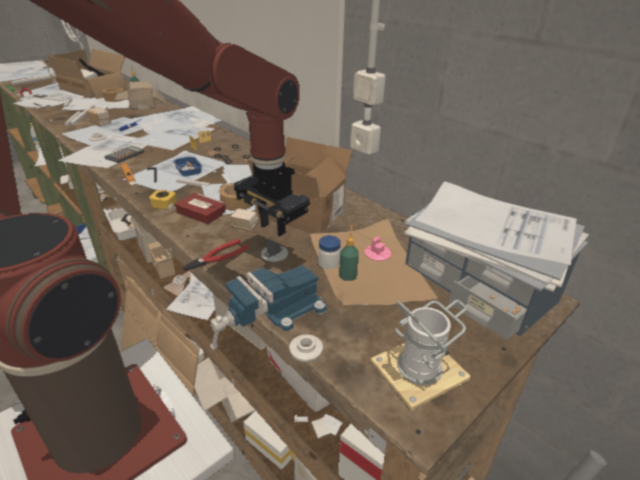

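View pics/f2.png

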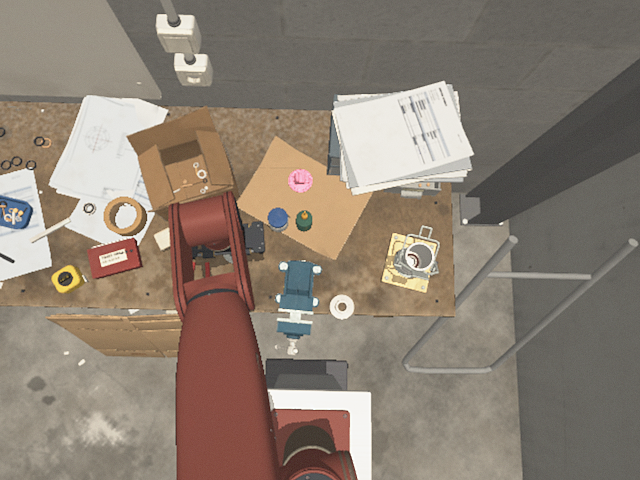

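```bash
python3 - <<'E'
from plan import *
from scipy.spatial.transform import Rotation as Ro
S=cam('scene');T=cam('top')
def ov(src,C,bx,k,tcp,ori,w,out):
    R=Ro.from_euler('xyz',ori,degrees=True).as_matrix()
    c=cv2.imread(src)[bx[1]:bx[3],bx[0]:bx[2]];c=cv2.resize(c,None,fx=k,fy=k,interpolation=cv2.INTER_CUBIC)
    for sg in(-1,1):
      for yy,col in((.008,(0,0,255)),(-.03,(0,255,0))):
        q=np.array([tcp+R@np.array([a,yy,sg*b]) for a,b in((-.0095,w),(.0095,w),(.0095,w+.015),(-.0095,w+.015))])
        uv=((proj(*C,q)-np.array(bx[:2])+.5)*k).astype(np.int32); cv2.polylines(c,[uv],True,col,1)
    cv2.imwrite(out,c)
ov('pics/scene0.png',S,(60,80,150,190),6,np.array([.2748,.5607,.1993]),[-90.1,0,-26.1],.0435,'pics/o1.png')
ov('pics/top0.png',T,(0,280,120,400),5,np.array([.2748,.5607,.1993]),[-90.1,0,-26.1],.0435,'pics/o2.png')
a=cv2.imread('pics/o1.png')[:600];b=cv2.imread('pics/o2.png')[:600]
h=np.zeros((660,1140,3),np.uint8);h[:a.shape[0],:540]=a;h[:b.shape[0],540:]=b;cv2.imwrite('pics/o.png',cv2.resize(h,None,fx=.7,fy=.7))
E
```

```text
(no output)
```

View pics/o.png

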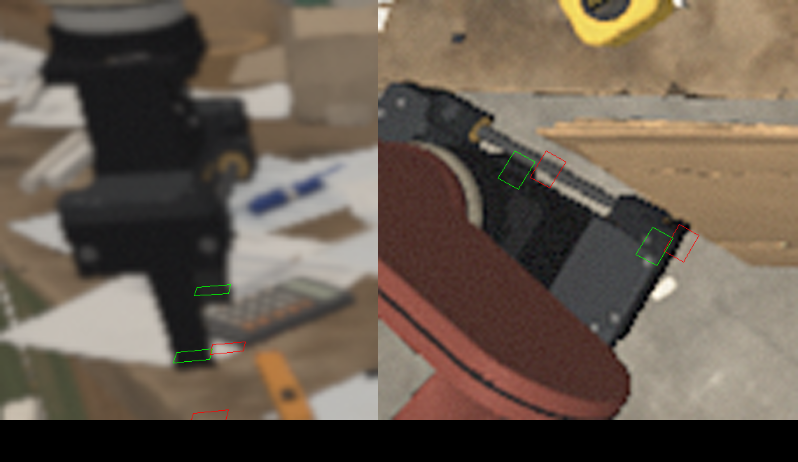

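Emit:
send_rows(translation=[[-7,12,-6],[0,10,0],[0,0,0]], yaw=[0,0,0], claw=[50,50,50])

```text
clock: 3.17
tcp_pos: [0.5151, 0.2147, 0.0352]
orientation: [-89.3, -1.8, 6.2]
wrist_force: [-0.0, 1.0, -0.3]
grip_width: 0.0501
```

```bash
cat >> plan.py <<'E'
def ov(C,bx,k,out):
    from scipy.spatial.transform import Rotation as Ro
    s=robot.observe();tcp=s['tcp_pos'];w=s['grip_width']/2
    R=Ro.from_euler('xyz',s['orientation'],degrees=True).as_matrix()
    c=cv2.cvtColor(C[0]['color'],cv2.COLOR_RGB2BGR)[bx[1]:bx[3],bx[0]:bx[2]];c=cv2.resize(c,None,fx=k,fy=k,interpolation=cv2.INTER_CUBIC)
    for sg in(-1,1):
      for yy,col in((.008,(0,0,255)),(-.011,(0,255,0))):
        q=np.array([tcp+R@np.array([a,yy,sg*b]) for a,b in((-.0095,w),(.0095,w),(.0095,w+.015),(-.0095,w+.015))])
        uv=((proj(*C,q)-np.array(bx[:2])+.5)*k).astype(np.int32); cv2.polylines(c,[uv],True,col,1)
    cv2.imwrite('pics/'+out,c)
E
python3 - <<'E'
from plan import *
plan(.5122,.2155,.0255,6.5)
ov(cam('scene'),(240,200,310,280),7,'g5.png')
E
```

```text
t 3.17 tcp [0.5151 0.2147 0.0352] ori [-89.3  -1.8   6.2] F [-0.   1.  -0.3] w 0.0501
d [-2.9  0.8 -9.7]
1 [[-2.8, 9.7, 1.1]] -0.005
```

View pics/g5.png

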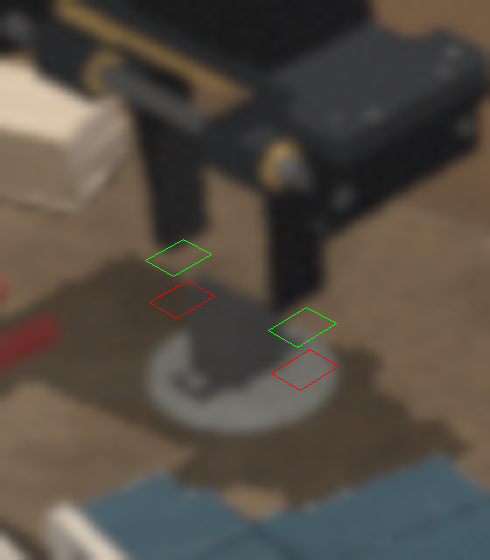

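Emit:
send_rows(translation=[[-3,8,1],[0,2,0],[0,0,0],[0,0,0]], yaw=[0,0,0,0], claw=[50,40,20,20], grip_force=15)

```text
clock: 3.55
tcp_pos: [0.5134, 0.2163, 0.0258]
orientation: [-89.3, -1.9, 6.2]
wrist_force: [-0.1, -0.1, 0.3]
grip_width: 0.0373
```

```bash
python3 - <<'E'
from plan import *
plan(.5122,.2155,.0255,6.5)
ov(cam('scene'),(240,200,310,280),7,'g6.png')
E
```

```text
t 3.55 tcp [0.5134 0.2163 0.0258] ori [-89.3  -1.9   6.2] F [-0.1 -0.1  0.3] w 0.0373
d [-1.2 -0.8 -0.3]
1 [[-1.3, 0.3, -0.6]] -0.0051
```

View pics/g6.png

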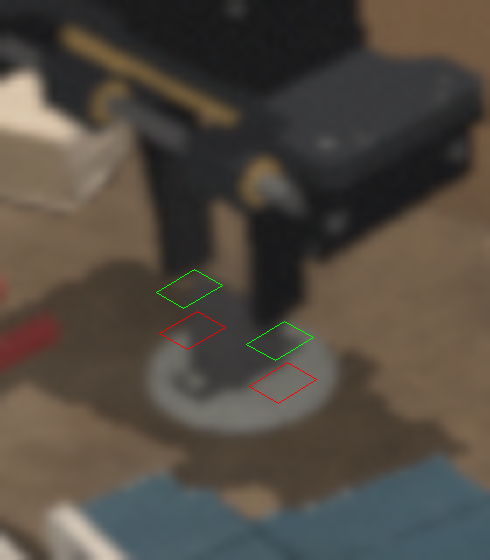

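Emit:
send_rows(translation=[[0,0,0],[0,0,0],[0,0,0],[0,0,0]], yaw=[0,0,0,0], claw=[15,15,15,15])

```text
clock: 3.93
tcp_pos: [0.5137, 0.217, 0.0263]
orientation: [-89.3, -1.9, 6.2]
wrist_force: [0.2, 1.0, -1.0]
grip_width: 0.0225
```

```bash
python3 - <<'E'
from plan import *
plan(.5122,.2155,.0255,6.5)
ov(cam('scene'),(240,200,310,280),7,'g7.png')
E
```

```text
t 3.93 tcp [0.5137 0.217  0.0263] ori [-89.3  -1.9   6.2] F [ 0.2  1.  -1. ] w 0.0225
d [-1.5 -1.5 -0.8]
1 [[-1.6, 0.8, -1.3]] -0.005
```

View pics/g7.png

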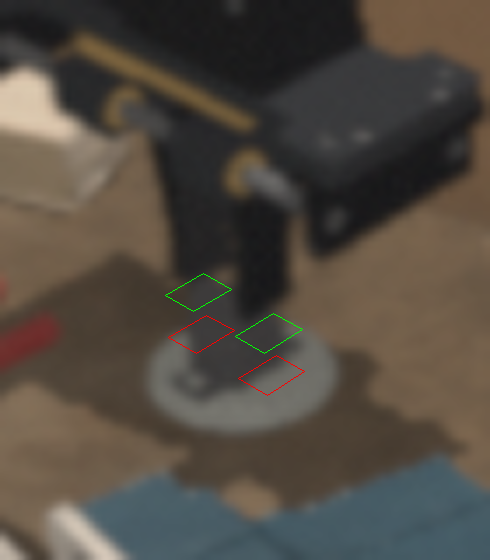

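```bash
python3 - <<'E'
from plan import *
T=cam('top')
# from g4t crop (190,200)+px/6 : block corners
for z in (.12,.15,.18):
  for uv in ((445,132),(447,312),(355,150)): print(z,ray(*T,(190+uv[0]/6,200+uv[1]/6),z).round(3))
save('top','t8.png',(190,200,290,300),6)
E
```

```text
0.12 [0.574 0.129 0.12 ]
0.12 [0.496 0.125 0.12 ]
0.12 [0.565 0.167 0.12 ]
0.15 [0.567 0.127 0.15 ]
0.15 [0.492 0.123 0.15 ]
0.15 [0.559 0.164 0.15 ]
0.18 [0.561 0.124 0.18 ]
0.18 [0.488 0.121 0.18 ]
0.18 [0.552 0.16  0.18 ]
```

View pics/t8.png

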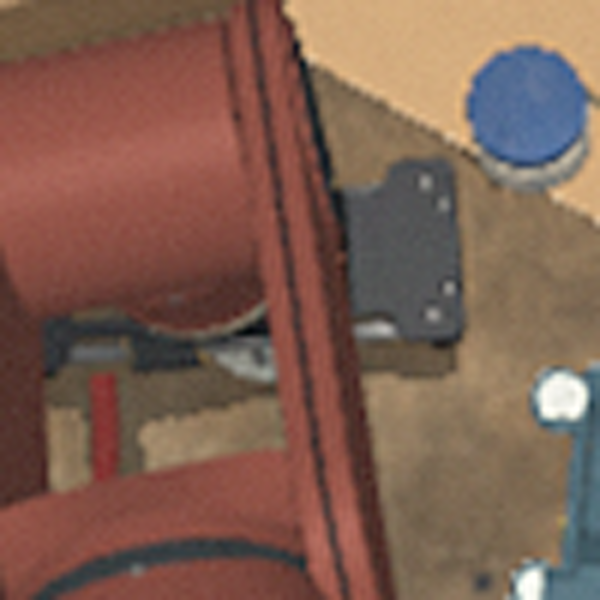

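Emit:
send_rows(translation=[[0,0,0],[0,0,0],[0,0,0],[0,0,0],[-1,0,-1]], yaw=[0,0,0,0,0], claw=[50,50,50,50,50])

```text
clock: 4.5
tcp_pos: [0.5137, 0.2156, 0.0269]
orientation: [-89.3, -2.0, 6.2]
wrist_force: [0.5, 0.7, -0.3]
grip_width: 0.0465
```

Emit:
send_rows(translation=[[0,10,0],[0,10,0],[0,4,0],[0,0,0]], yaw=[0,0,0,0], claw=[50,50,50,50])

```text
clock: 4.83
tcp_pos: [0.5148, 0.2157, 0.0007]
orientation: [-89.3, -2.1, 6.2]
wrist_force: [-1.2, -0.4, -0.3]
grip_width: 0.0499
```

```bash
python3 - <<'E'
from plan import *
plan(.5122,.2155,-.01,6.5)
ov(cam('scene'),(240,200,310,280),7,'g8.png')
E
```

```text
t 4.83 tcp [0.5148 0.2157 0.0007] ori [-89.3  -2.1   6.2] F [-1.2 -0.4 -0.3] w 0.0499
d [ -2.6  -0.2 -10.7]
1 [[-2.6, 10.7, 0.1]] -0.0053
```

View pics/g8.png

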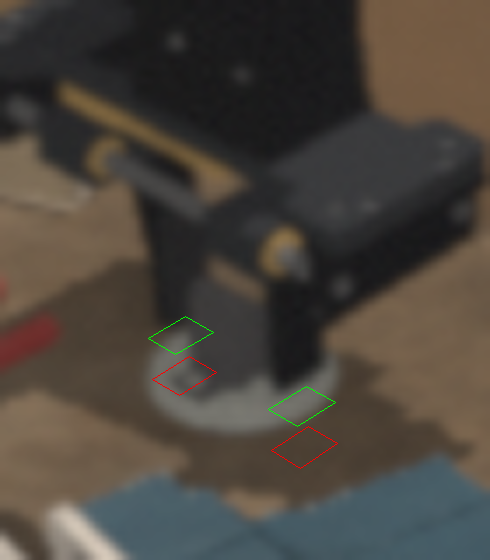

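Emit:
send_rows(translation=[[-2,5,0],[0,3,0],[0,0,0]], yaw=[0,0,0], claw=[50,50,50])

```text
clock: 5.13
tcp_pos: [0.5131, 0.2156, -0.008]
orientation: [-89.3, -2.1, 6.2]
wrist_force: [0.5, 0.1, 1.7]
grip_width: 0.0497
```

Emit:
send_rows(translation=[[0,2,0],[0,2,0],[0,0,0]], yaw=[0,0,0], claw=[50,50,50])

```text
clock: 5.38
tcp_pos: [0.5135, 0.2158, -0.0075]
orientation: [-89.4, -2.0, 6.2]
wrist_force: [0.2, 0.2, 0.4]
grip_width: 0.0499
```

```bash
python3 - <<'E'
from plan import *
plan(.5122,.2155,-.01,6.5)
ov(cam('scene'),(240,200,310,280),7,'g9.png')
E
```

```text
t 5.38 tcp [ 0.5135  0.2158 -0.0075] ori [-89.4  -2.    6.2] F [0.2 0.2 0.4] w 0.0499
d [-1.3 -0.3 -2.5]
1 [[-1.4, 2.5, -0.1]] -0.0045
```

View pics/g9.png

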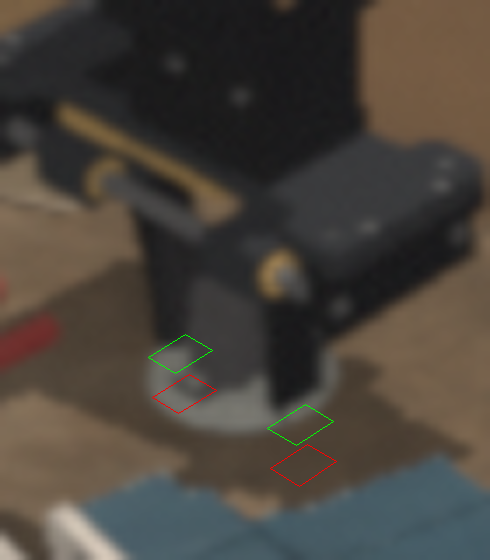

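Emit:
send_rows(translation=[[0,0,0],[0,0,0],[0,0,0],[0,0,0],[0,0,0]], yaw=[0,0,0,0,0], claw=[15,15,15,15,15], grip_force=30)

```text
clock: 5.85
tcp_pos: [0.5144, 0.2163, -0.0074]
orientation: [-89.3, -2.1, 6.2]
wrist_force: [-1.7, -0.5, 3.8]
grip_width: 0.0254
```

Emit:
send_rows(translation=[[0,0,0],[0,0,0],[0,0,0]], yaw=[0,0,0], claw=[15,15,15])

```text
clock: 6.1
tcp_pos: [0.5143, 0.2163, -0.0074]
orientation: [-89.3, -2.1, 6.2]
wrist_force: [-0.5, 0.6, 1.2]
grip_width: 0.0255
```

Emit:
send_rows(translation=[[0,-10,0],[0,-25,0],[0,-35,0],[0,-38,0],[0,-38,0]], yaw=[0,0,0,0,0], claw=[15,15,15,15,15])

```text
clock: 6.52
tcp_pos: [0.4974, 0.2105, 0.1301]
orientation: [-89.6, -0.4, 6.2]
wrist_force: [1.5, -0.8, -2.6]
grip_width: 0.0254
```

Emit:
send_rows(translation=[[0,-38,0],[0,-25,0],[0,-10,0],[0,0,0]], yaw=[0,0,0,0], claw=[15,15,15,15])

```text
clock: 6.85
tcp_pos: [0.4986, 0.2101, 0.2157]
orientation: [-89.5, -1.0, 6.2]
wrist_force: [0.5, 0.2, -3.3]
grip_width: 0.0257
```

```bash
python3 - <<'E'
from plan import *
print(can(0,0,130))
plan(*can(0,0,215),np.degrees(C[2]),vmax=32)
save('scene','h1.png',(180,100,420,280),3.3)
E
```

```text
(np.float64(0.4973202259523915), np.float64(-0.26554362181226276), 0.13)
t 6.85 tcp [0.4986 0.2101 0.2157] ori [-89.5  -1.    6.2] F [ 0.5  0.2 -3.3] w 0.0257
d [  -1.2 -475.7   -0.7]
15 [[-3.5, 0.0, -31.5], [-2.8, 0.0, -31.6], [-2.1, 0.0, -31.6], [-1.4, 0.0, -31.7], [-0.7, 0.0, -31.7], [-0.0, 0.0, -31.7], [0.7, 0.0, -31.7], [1.4, 0.0, -31.7], [2.1, 0.0, -31.6], [2.8, 0.0, -31.6], [3.5, 0.0, -31.5], [4.2, 0.0, -31.4], [4.8, 0.0, -31.3], [5.5, 0.0, -31.2], [6.2, 0.0, -31.1]] 0.0221
```

View pics/h1.png

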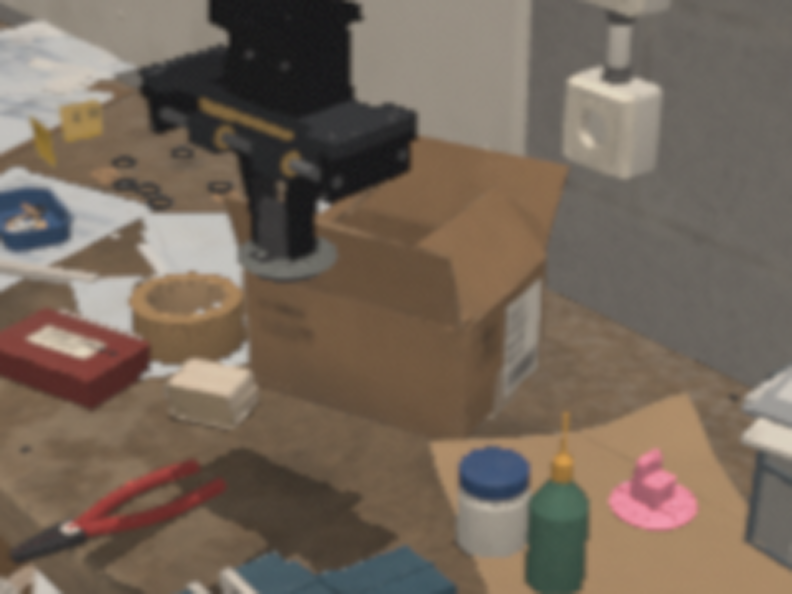

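Lid is held level (flange at about (287,258) in the crop), stop facing the left/-x side. Travelling to the canister.

Emit:
send_rows(translation=[[-3,0,-20],[-3,0,-30],[-2,0,-34],[-1,0,-34],[-1,0,-34]], yaw=[0.02,0.022,0.022,0.022,0.022], claw=[15,15,15,15,15])

```text
clock: 7.32
tcp_pos: [0.4906, 0.0588, 0.1992]
orientation: [-89.3, 0.2, 0.4]
wrist_force: [0.7, -0.6, -3.4]
grip_width: 0.0255
```

Emit:
send_rows(translation=[[0,0,-34],[1,0,-34],[2,0,-34],[2,0,-34],[3,0,-34]], yaw=[0.022,0.022,0.022,0.022,0.022], claw=[15,15,15,15,15])

```text
clock: 7.73
tcp_pos: [0.4816, -0.1168, 0.1801]
orientation: [-89.1, 1.6, -6.1]
wrist_force: [0.5, 0.7, -3.7]
grip_width: 0.0259
```

```bash
python3 - <<'E'
from plan import *
plan(*can(0,0,215),np.degrees(C[2]),vmax=30)
E
```

```text
t 7.73 tcp [ 0.4816 -0.1168  0.1801] ori [-89.1   1.6  -6.1] F [ 0.5  0.7 -3.7] w 0.0259
d [  15.7 -148.7   34.9]
6 [[5.2, -5.8, -24.4], [5.7, -5.8, -24.3], [6.2, -5.8, -24.1], [6.6, -5.8, -24.0], [7.1, -5.8, -23.9], [7.6, -5.8, -23.7]] 0.0192
```

Emit:
send_rows(translation=[[3,-20,-10],[5,-12,-25],[6,-5,-25],[6,-3,-25],[6,-3,-22]], yaw=[0.02,0.02,0.02,0.02,0.02], claw=[15,15,15,15,15])

```text
clock: 8.15
tcp_pos: [0.4818, -0.2319, 0.2027]
orientation: [-88.8, 3.3, -12.4]
wrist_force: [0.0, 0.1, -3.0]
grip_width: 0.0256
```

```bash
python3 - <<'E'
from plan import *
plan(*can(0,0,215),np.degrees(C[2]),vmax=25)
E
```

```text
t 8.15 tcp [ 0.4818 -0.2319  0.2027] ori [-88.8   3.3 -12.4] F [ 0.   0.1 -3. ] w 0.0256
d [ 15.5 -33.7  12.3]
2 [[11.2, -6.2, -14.8], [11.2, -6.2, -14.7]] 0.0029
```

Emit:
send_rows(translation=[[11,0,-15],[11,0,-15],[0,0,0]], yaw=[0.003,0.003,0], claw=[15,15,15])

```text
clock: 8.4
tcp_pos: [0.4927, -0.2702, 0.1909]
orientation: [-88.7, 4.0, -13.1]
wrist_force: [-0.8, 0.3, -3.3]
grip_width: 0.0258
```

```bash
python3 - <<'E'
from plan import *
plan(*can(0,0,150),np.degrees(C[2]),vmax=25)
save('scene','h2.png',(350,200,500,350),4)
save('top','h3.png',(360,190,460,290),5)
E
```

```text
t 8.4 tcp [ 0.4927 -0.2702  0.1909] ori [-88.7   4.  -13.1] F [-0.8  0.3 -3.3] w 0.0258
d [  4.7   4.6 -40.9]
2 [[1.7, 20.4, 2.8], [1.8, 20.4, 2.8]] -0.0033
```

View pics/h2.png

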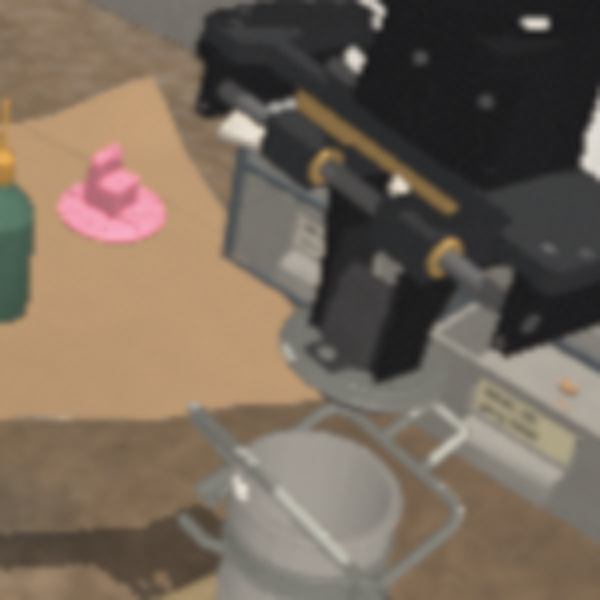

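View pics/h3.png

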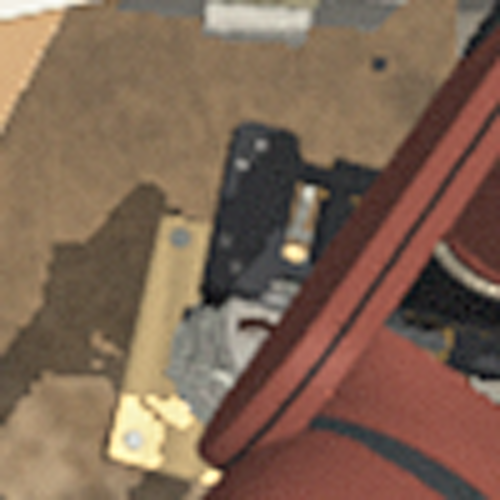

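```bash
cat >> plan.py <<'E'
def lidov(C,bx,k,out,x,y,zb,yaw,tilt=0):
    c=cv2.cvtColor(C[0]['color'],cv2.COLOR_RGB2BGR)[bx[1]:bx[3],bx[0]:bx[2]];c=cv2.resize(c,None,fx=k,fy=k,interpolation=cv2.INTER_CUBIC)
    th=np.linspace(0,6.283,60); cc,ss=np.cos(np.radians(yaw)),np.sin(np.radians(yaw)); t=np.radians(tilt)
    def dr(q,col):
        q=np.c_[q[:,0]*np.cos(t)+q[:,2]*np.sin(t),q[:,1],-q[:,0]*np.sin(t)+q[:,2]*np.cos(t)]
        P=np.c_[x+cc*q[:,0]-ss*q[:,1],y+ss*q[:,0]+cc*q[:,1],zb+q[:,2]]
        cv2.polylines(c,[((proj(*C,P)-np.array(bx[:2])+.5)*k).astype(np.int32)],True,col,1)
    dr(np.c_[.035*np.cos(th),.035*np.sin(th),0*th+.008],(0,0,255))
    dr(np.array([[-16,-13,52],[-16,13,52],[-5,13,52],[-5,-13,52]])/1000.,(0,255,0))
    dr(np.array([[-16,-13,14],[-16,13,14],[12,13,14],[12,-13,14]])/1000.,(0,255,255))
    cv2.imwrite('pics/'+out,c)
E
python3 - <<'E'
from plan import *
s=robot.observe();p=s['tcp_pos'];print(p)
lidov(cam('scene'),(400,230,480,320),7,'h4.png',p[0],p[1],p[2]+.0074,-13,6)
E
```

```text
[ 0.49167212 -0.26712225  0.19055336]
```

View pics/h4.png

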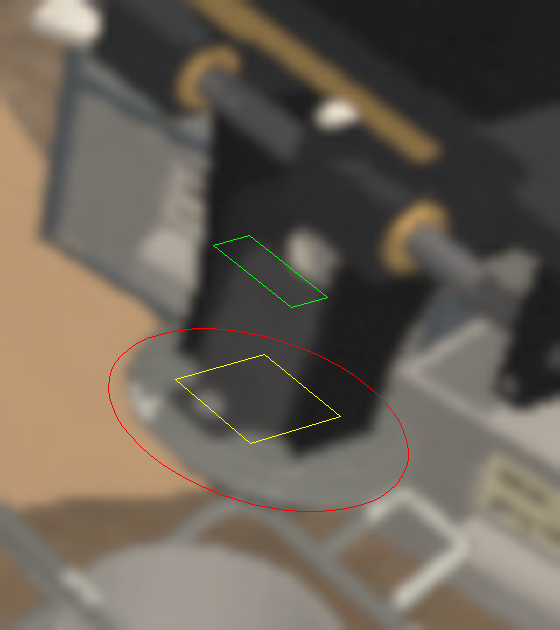

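```bash
cat >> plan.py <<'E'
from scipy.spatial.transform import Rotation as Ro
def TT(p,o):
    M=np.eye(4);M[:3,:3]=Ro.from_euler('xyz',o,degrees=True).as_matrix();M[:3,3]=p;return M
TL=np.linalg.inv(TT([.5143,.2163,-.0074],[-89.3,-2.1,6.2]))@TT([.5142,.2157,0],[0,0,6.5])
def lidpose():
    s=robot.observe();M=TT(s['tcp_pos'],s['orientation'])@TL
    Mc=TT([C[0],C[1],0],[0,0,np.degrees(C[2])]); q=np.linalg.inv(Mc)@M
    print('lid in can mm',(q[:3,3]*1000).round(1),'rpy',Ro.from_matrix(q[:3,:3]).as_euler('xyz',degrees=True).round(1),'tcp',s['tcp_pos'].round(4),s['orientation'].round(1))
    return M,q
E
python3 - <<'E'
from plan import *
M,q=lidpose()
T=M[:3,3];w=np.degrees(np.arctan2(M[1,0],M[0,0]))
lidov(cam('scene'),(400,230,480,320),7,'h5.png',T[0],T[1],T[2],w,np.degrees(-np.arcsin(M[2,0])))
E
```

```text
lid in can mm [ -4.2  -2.9 198.8] rpy [0.8 6.2 0.1] tcp [ 0.4921 -0.2667  0.1915] [-88.6   4.1 -13. ]
```

View pics/h5.png

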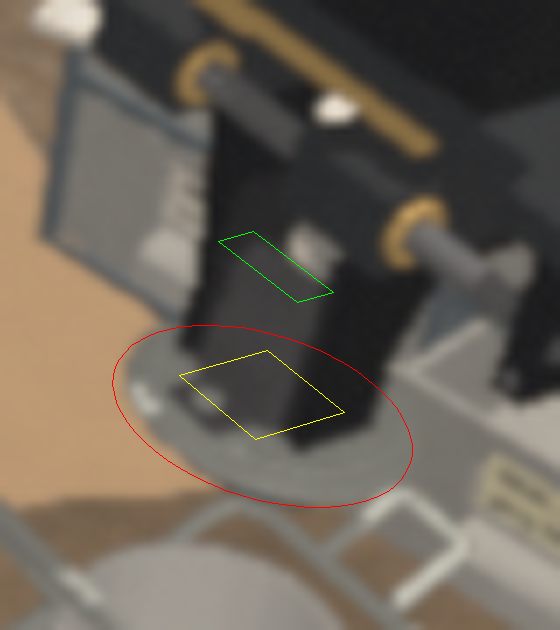

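Emit:
send_rows(translation=[[3,10,2],[2,15,1],[2,15,0],[1,8,0],[0,0,0]], yaw=[0,0,0,0,0], claw=[15,15,15,15,15])

```text
clock: 9.02
tcp_pos: [0.4987, -0.2586, 0.1404]
orientation: [-88.6, 4.0, -12.7]
wrist_force: [0.1, 0.8, -3.2]
grip_width: 0.0257
```

```bash
python3 - <<'E'
from plan import *
M,q=lidpose()
T=M[:3,3];w=np.degrees(np.arctan2(M[1,0],M[0,0]))
lidov(cam('scene'),(390,250,480,350),6,'h6.png',T[0],T[1],T[2],w,np.degrees(-np.arcsin(M[2,0])))
E
```

```text
lid in can mm [  0.5   6.4 147.7] rpy [0.8 6.1 0.4] tcp [ 0.4987 -0.2586  0.1404] [-88.6   4.  -12.7]
```

View pics/h6.png

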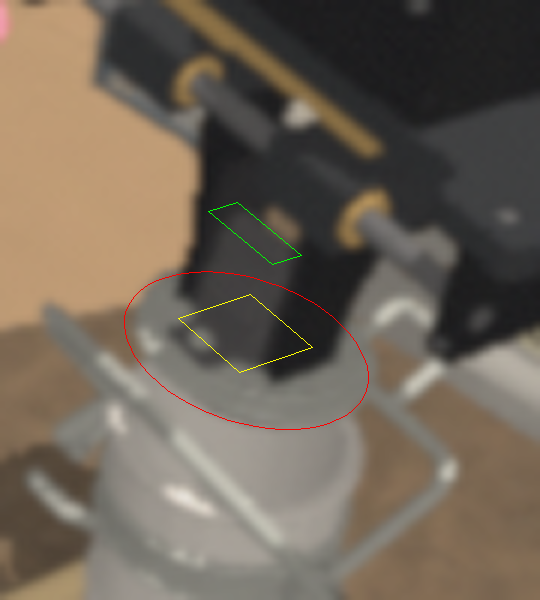

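Emit:
send_rows(translation=[[0,3,-5],[0,3,-1],[0,0,0]], yaw=[0,0,0], claw=[15,15,15])

```text
clock: 9.32
tcp_pos: [0.4978, -0.2644, 0.1359]
orientation: [-88.6, 3.8, -12.6]
wrist_force: [0.7, -0.3, -3.3]
grip_width: 0.026
```

```bash
python3 - <<'E'
from plan import *
M,q=lidpose()
T=M[:3,3];w=np.degrees(np.arctan2(M[1,0],M[0,0]))
lidov(cam('scene'),(390,250,480,350),6,'h7.png',T[0],T[1],T[2],w,np.degrees(-np.arcsin(M[2,0])))
E
```

```text
lid in can mm [  0.9   0.5 143.3] rpy [0.7 5.9 0.5] tcp [ 0.4978 -0.2644  0.1359] [-88.6   3.8 -12.6]
```

View pics/h7.png

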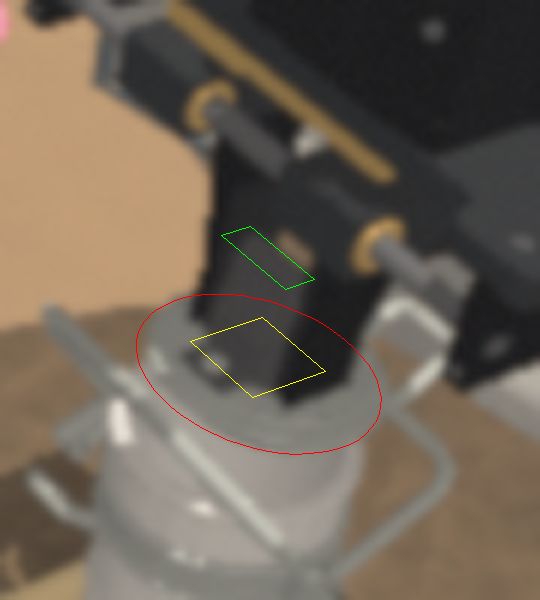

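```bash
cat > fit2.py <<'E'
from fit import *
def r2(p):
    r=[]
    circ=np.c_[p[0]+p[2]*np.cos(th),p[1]+p[2]*np.sin(th),0*th+.13]
    return np.r_[bb(proj(*T,circ))-mt, bb(proj(*S,circ))-ms]
o=least_squares(r2,[.4973,-.2655,.0345]);print(o.x,r2(o.x).round(1))
# top & scene individually via ellipse centre
for nm,C_,m in(('T',T,mt),('S',S,ms)):
    f=lambda p:bb(proj(*C_,np.c_[p[0]+p[2]*np.cos(th),p[1]+p[2]*np.sin(th),0*th+.13]))-m
    o=least_squares(f,[.4973,-.2655,.0345]);print(nm,o.x,f(o.x).round(1))
E
python3 fit2.py
```

```text
[ 0.49550265 -0.26445286  0.03651279] [-0.   0.3 -0.4  0.1 -0.  -0.2  0.4 -0.2]
T [ 0.49511903 -0.2641625   0.03597775] [ 0.1 -0.1 -0.1  0.1]
S [ 0.49582643 -0.26447005  0.03685324] [-0.1  0.1  0.2 -0.2]
```

Emit:
send_rows(translation=[[-3,3,1],[0,2,0],[0,0,0]], yaw=[0,0,0], claw=[15,15,15])

```text
clock: 9.72
tcp_pos: [0.4954, -0.2632, 0.1326]
orientation: [-88.7, 3.7, -12.6]
wrist_force: [-0.3, 0.0, -4.7]
grip_width: 0.0261
```

```bash
python3 - <<'E'
import numpy as np
c=np.load('can.npy');c[:2]=.4955,-.2644;np.save('can.npy',c)
from plan import *
M,q=lidpose()
T=M[:3,3];w=np.degrees(np.arctan2(M[1,0],M[0,0]))
lidov(cam('scene'),(390,250,480,350),6,'h8.png',T[0],T[1],T[2],w,np.degrees(-np.arcsin(M[2,0])))
E
```

```text
lid in can mm [  0.3   0.5 140. ] rpy [0.7 5.8 0.4] tcp [ 0.4954 -0.2632  0.1326] [-88.7   3.7 -12.6]
```

View pics/h8.png

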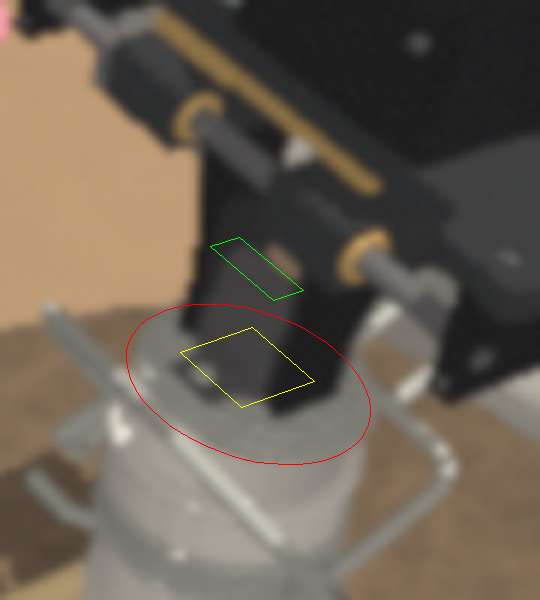

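Emit:
send_rows(translation=[[0,5,0],[0,4,0],[0,4,0],[0,0,0]], yaw=[0,0,0,0], claw=[15,15,15,15])

```text
clock: 10.1
tcp_pos: [0.4947, -0.2629, 0.1194]
orientation: [-88.7, 3.7, -12.6]
wrist_force: [-0.9, 0.2, -3.4]
grip_width: 0.026
```

```bash
python3 - <<'E'
from plan import *
M,q=lidpose();print(robot.observe()['wrist_force'])
E
```

```text
lid in can mm [ -0.6   0.6 126.8] rpy [0.6 5.8 0.4] tcp [ 0.4947 -0.2629  0.1194] [-88.7   3.7 -12.6]
[-0.91395955  0.2347595  -3.44723202]
```

Emit:
send_rows(translation=[[0,3,0],[0,2,0],[0,0,0]], yaw=[0,0,0], claw=[15,15,15])

```text
clock: 10.35
tcp_pos: [0.4938, -0.2628, 0.1159]
orientation: [-88.7, 3.7, -12.6]
wrist_force: [-1.3, 0.1, -2.2]
grip_width: 0.0257
```

```bash
python3 - <<'E'
from plan import *
M,q=lidpose();print(robot.observe()['wrist_force'])
T=M[:3,3];w=np.degrees(np.arctan2(M[1,0],M[0,0]))
save('scene','h9.png',(390,260,480,360),6)
E
```

```text
lid in can mm [ -1.4   0.5 123.3] rpy [0.6 5.8 0.5] tcp [ 0.4938 -0.2628  0.1159] [-88.7   3.7 -12.6]
[-1.33384923  0.12143979 -2.20955525]
```

View pics/h9.png

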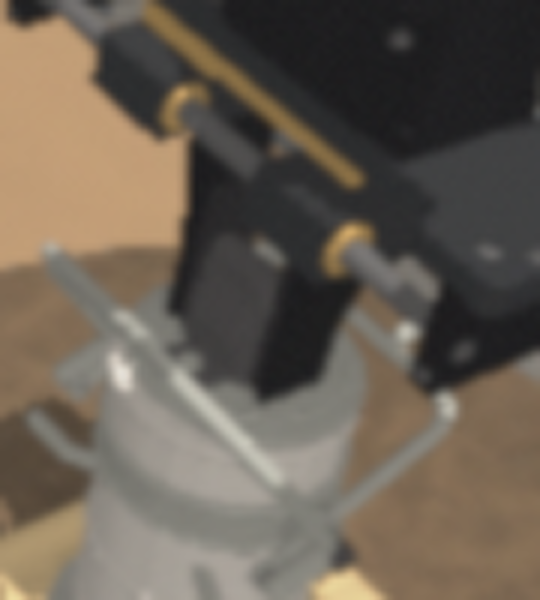

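Emit:
send_rows(translation=[[1,3,0],[1,3,0],[0,0,0]], yaw=[0,0,0], claw=[15,15,15])

```text
clock: 10.65
tcp_pos: [0.4936, -0.2627, 0.1157]
orientation: [-88.8, 4.0, -12.6]
wrist_force: [-0.8, 0.1, -3.9]
grip_width: 0.026
```

```bash
python3 - <<'E'
from plan import *
M,q=lidpose();print(robot.observe()['wrist_force'])
E
```

```text
lid in can mm [ -1.6   0.5 123. ] rpy [0.6 6.1 0.5] tcp [ 0.4936 -0.2627  0.1157] [-88.8   4.  -12.6]
[-0.8264547   0.05802467 -3.90543326]
```

Emit:
send_rows(translation=[[1,6,0]], yaw=[0], claw=[15])

```text
clock: 10.73
tcp_pos: [0.4938, -0.2627, 0.114]
orientation: [-88.8, 4.1, -12.5]
wrist_force: [-26.6, 15.9, 61.9]
grip_width: 0.026
```

Emit:
send_rows(translation=[[0,6,0]], yaw=[0], claw=[15])

```text
clock: 10.82
tcp_pos: [0.4938, -0.2628, 0.1142]
orientation: [-88.9, 4.0, -12.5]
wrist_force: [-17.5, 13.6, 46.8]
grip_width: 0.026
```

Emit:
send_rows(translation=[[0,0,0],[0,0,0],[0,0,0],[0,0,0],[0,0,0]], yaw=[0,0,0,0,0], claw=[50,50,50,50,50])

```text
clock: 11.23
tcp_pos: [0.4973, -0.2645, 0.1182]
orientation: [-89.1, 3.5, -12.5]
wrist_force: [-0.4, -1.0, -0.7]
grip_width: 0.0477
```

Emit:
send_rows(translation=[[-1,-10,0],[-2,-30,0],[-2,-30,0],[0,-10,0]], yaw=[0,0,0,0], claw=[50,50,50,50])

```text
clock: 11.57
tcp_pos: [0.4935, -0.2635, 0.195]
orientation: [-88.7, 4.2, -12.5]
wrist_force: [0.6, -1.3, 0.3]
grip_width: 0.0499
```

```bash
python3 - <<'E'
from plan import *
print(robot.observe()['tcp_pos'],robot.observe()['orientation'])
lidov(cam('scene'),(380,250,490,350),6,'i1.png',*can(0,0,122),np.degrees(C[2]))
E
```

```text
[ 0.49346187 -0.26351448  0.19504745] [-88.74415798   4.19785797 -12.50486504]
```

View pics/i1.png

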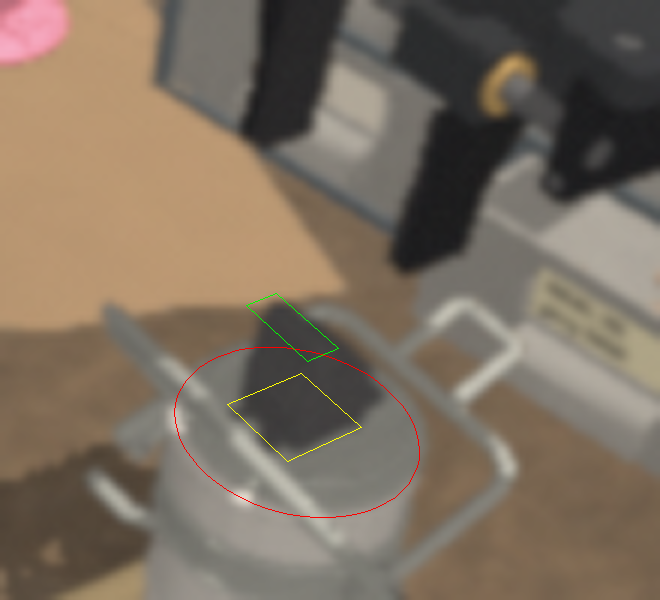

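```bash
cat > fit3.py <<'E'
from fit import *
C=np.load('can.npy')
def r3(q,full=False):
    p=np.r_[C[:2],q[2]]; r=[]
    for Cc,mid,end in((T,a(346,119),a(368,46)),(S,b(602,160),b(685,98))):
        r+=[proj(*Cc,W(p,bailpt(q[0],75,q[1])))-mid, proj(*Cc,W(p,bailpt(q[0],103,q[1])))-end]
    return np.r_[np.concatenate([np.ravel(x) for x in r]),(q[1]-.06)*10]
o=least_squares(r3,[.46,.06,-.22]);print(o.x,np.degrees(o.x[[0,2]]),r3(o.x).round(1))
for r in(75,93,103): print(r,bailpt(o.x[0],r,o.x[1]),W(np.r_[C[:2],C[2]],bailpt(o.x[0],r,o.x[1])))
E
python3 fit3.py
```

```text
[ 0.45369468 -0.02490817 -0.24856928] [ 25.99479029 -14.24197068] [-0.3  1.4  0.   1.4 -0.9  1.  -0.9  0.4 -0.8]
75 [0.04819681 0.         0.12732594] [[ 0.54251124 -0.2750243   0.12732594]]
93 [0.06437582 0.         0.13521515] [[ 0.55829227 -0.27859073  0.13521515]]
103 [0.07336416 0.         0.13959804] [[ 0.56705951 -0.28057208  0.13959804]]
```

```bash
cat > tri.py <<'E'
from h import *
def tri(C1,u1,C2,u2):
    P=[]
    for C in(C1,C2):
        im,R,t=C; K=np.array([[im['fx'],0,im['cx']],[0,im['fy'],im['cy']],[0,0,1]]);P.append(K@np.c_[R,t])
    X=cv2.triangulatePoints(P[0],P[1],np.array(u1,float).reshape(2,1),np.array(u2,float).reshape(2,1)); X=(X[:3]/X[3]).ravel()
    return X,proj(*C1,X)[0]-u1,proj(*C2,X)[0]-u2
E
python3 - <<'E'
from fit import *
from tri import tri
C=np.load('can.npy')
for n,u,v in(('bar',(346,119),(602,160)),('end',(368,46),(685,98))):
    X,e1,e2=tri(T,a(*u),S,b(*v)); d=X-np.r_[C[:2],0];c,s=np.cos(C[2]),np.sin(C[2])
    print(n,X.round(4),e1.round(1),e2.round(1),'can',(c*d[0]+s*d[1]).round(4),(-s*d[0]+c*d[1]).round(4))
E
```

```text
bar [ 0.5452 -0.2766  0.1284] [-0.1  0.1] [ 0.3 -0.1] can 0.0511 -0.0009
end [ 0.5703 -0.2825  0.1386] [-0.1  0.1] [ 0.2 -0. ] can 0.077 -0.0012
```

```bash
python3 - <<'E'
from plan import *
plan(.5595,-.280,.16,-13,vmax=25)
E
```

```text
t 11.82 tcp [ 0.4915 -0.2619  0.1893] ori [-88.6   4.5 -12.5] F [-0.2 -1.  -0.1] w 0.0501
d [ 68.  -18.1 -29.3]
4 [[17.6, 7.3, -0.7], [17.6, 7.3, -0.7], [17.6, 7.3, -0.7], [17.6, 7.3, -0.6]] 0.0022
```

Emit:
send_rows(translation=[[15,0,0],[20,3,0],[20,6,0],[13,6,-1],[0,0,0]], yaw=[0.002,0.002,0.002,0,0], claw=[50,50,50,50,50])

```text
clock: 12.23
tcp_pos: [0.5538, -0.2747, 0.1581]
orientation: [-88.3, 5.3, -12.9]
wrist_force: [-0.5, 0.8, -0.2]
grip_width: 0.0498
```

```bash
python3 - <<'E'
from plan import *
plan(.5595,-.280,.13,-13,vmax=25)
T=cam('top');lidov(T,(375,200,475,300),6,'j1t.png',*can(0,0,122),np.degrees(C[2]))
lidov(cam('scene'),(380,230,500,350),6,'j1s.png',*can(0,0,122),np.degrees(C[2]))
E
```

```text
t 12.23 tcp [ 0.5538 -0.2747  0.1581] ori [-88.3   5.3 -12.9] F [-0.5  0.8 -0.2] w 0.0498
d [  5.7  -5.3 -28.1]
2 [[3.3, 14.1, -1.9], [3.3, 14.1, -1.9]] 0.001
```

View pics/j1s.png

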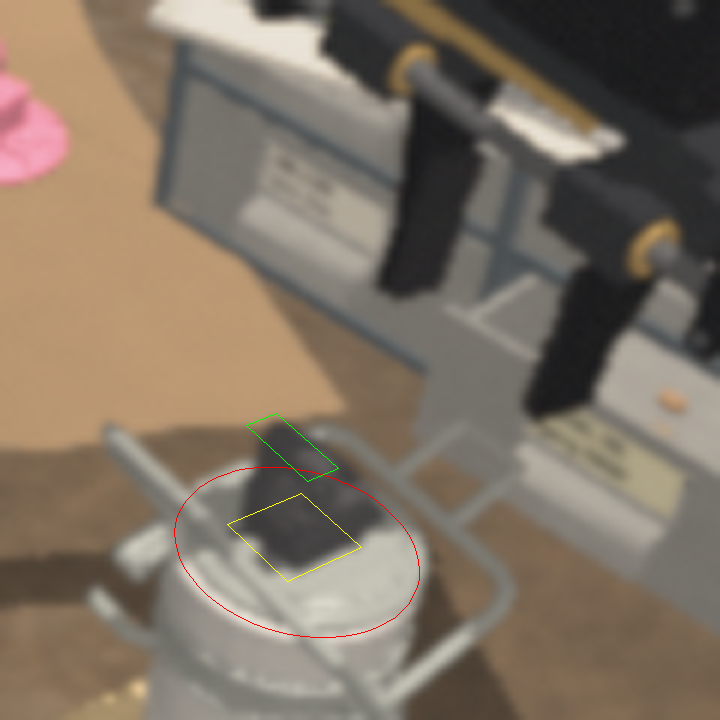

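View pics/j1t.png

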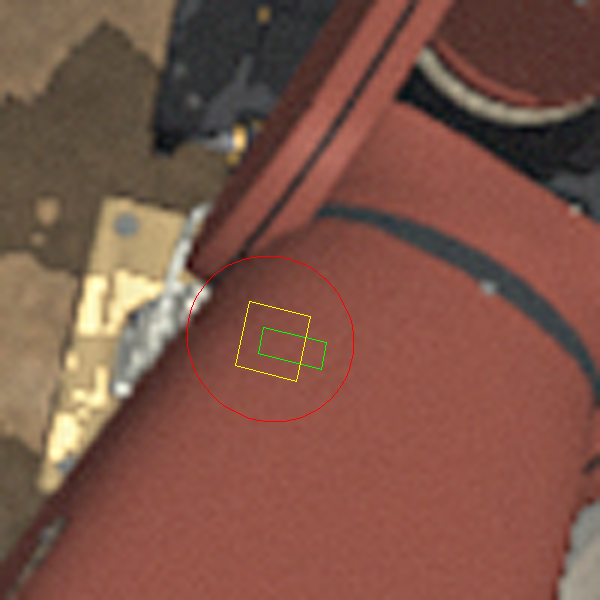

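Emit:
send_rows(translation=[[5,5,-3],[3,14,-2],[2,12,0],[1,6,0],[0,0,0]], yaw=[0,0,0,0,0], claw=[50,50,50,50,50])

```text
clock: 12.75
tcp_pos: [0.5569, -0.2799, 0.1171]
orientation: [-88.3, 5.4, -12.9]
wrist_force: [0.1, 0.0, 0.2]
grip_width: 0.0499
```

```bash
python3 - <<'E'
from plan import *
plan(.559,-.2796,.103,-13,vmax=25)
save('scene','j2.png',(400,230,500,350),6)
E
```

```text
t 12.75 tcp [ 0.5569 -0.2799  0.1171] ori [-88.3   5.4 -12.9] F [0.1 0.  0.2] w 0.0499
d [  2.1   0.3 -14.1]
1 [[2.0, 14.1, 0.8]] 0.0012
```

View pics/j2.png

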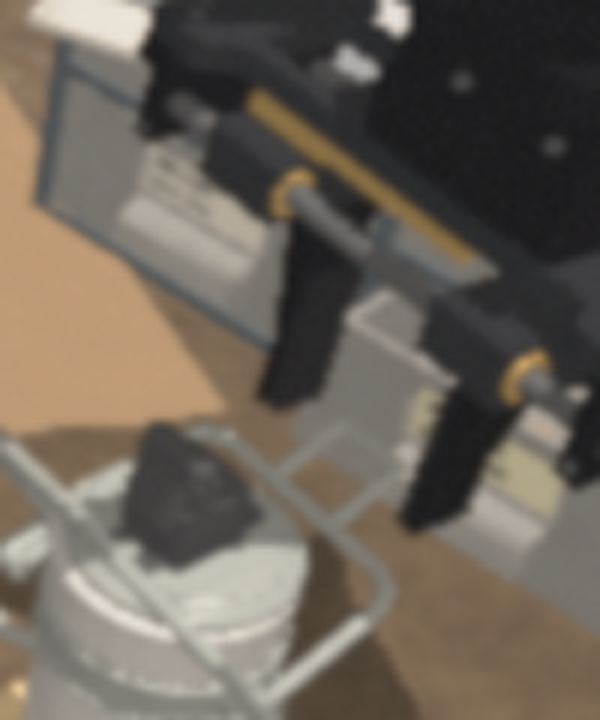

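Emit:
send_rows(translation=[[3,8,0],[1,8,0],[0,0,0]], yaw=[0,0,0], claw=[50,50,50])

```text
clock: 13.05
tcp_pos: [0.5599, -0.2804, 0.1007]
orientation: [-88.4, 5.3, -12.9]
wrist_force: [-1.2, 0.3, -0.3]
grip_width: 0.0502
```

```bash
python3 - <<'E'
from plan import *
plan(.559,-.2796,.103,-13,vmax=25)
save('scene','j3.png',(400,230,500,350),6)
save('top','j3t.png',(375,200,475,300),6)
E
```

```text
t 13.05 tcp [ 0.5599 -0.2804  0.1007] ori [-88.4   5.3 -12.9] F [-1.2  0.3 -0.3] w 0.0502
d [-0.9  0.8  2.3]
1 [[-1.0, -2.3, 0.6]] 0.001
```

View pics/j3.png

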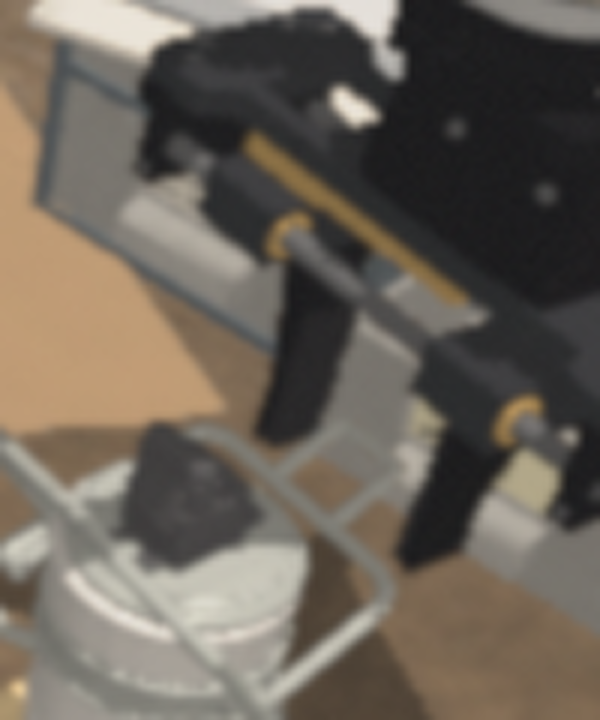

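View pics/j3t.png

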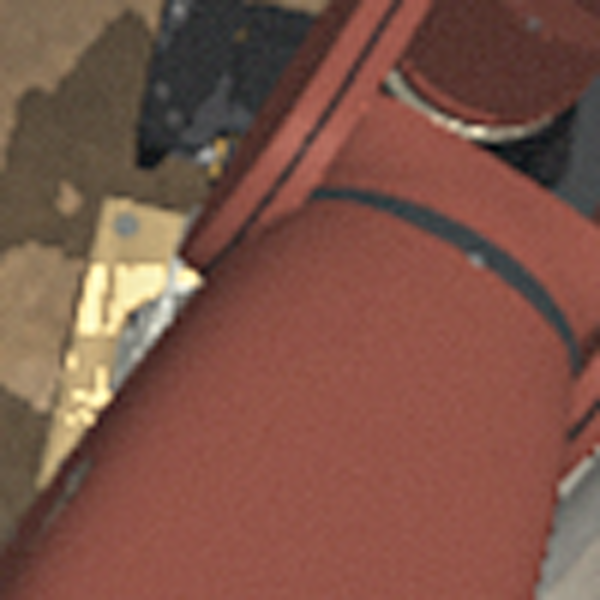

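Emit:
send_rows(translation=[[0,0,0],[0,0,0],[0,0,0],[0,0,0],[0,0,0]], yaw=[0,0,0,0,0], claw=[22,22,22,22,22], grip_force=20)

```text
clock: 13.57
tcp_pos: [0.5617, -0.2795, 0.1038]
orientation: [-88.3, 5.1, -12.9]
wrist_force: [0.4, 4.5, -0.3]
grip_width: 0.0282
```

Emit:
send_rows(translation=[[0,0,0],[0,0,0]], yaw=[0,0], claw=[22,22])

```text
clock: 13.73
tcp_pos: [0.562, -0.2787, 0.1039]
orientation: [-88.2, 5.1, -12.9]
wrist_force: [-0.1, 1.0, -0.8]
grip_width: 0.0276
```

```bash
python3 - <<'E'
from plan import *
plan(.559,-.2796,.103,-13,vmax=25)
save('scene','j4.png',(400,230,500,350),6)
E
```

```text
t 13.73 tcp [ 0.562  -0.2787  0.1039] ori [-88.2   5.1 -12.9] F [-0.1  1.  -0.8] w 0.0276
d [-3.  -0.9 -0.9]
1 [[-2.7, 0.9, -1.5]] 0.0026
```

View pics/j4.png

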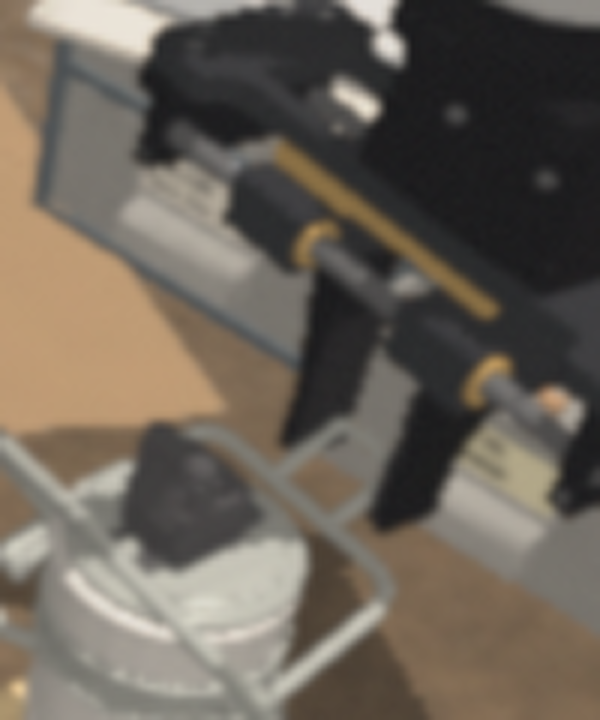

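Emit:
send_rows(translation=[[0,0,0],[0,0,0]], yaw=[0,0], claw=[22,22])

```text
clock: 13.95
tcp_pos: [0.5619, -0.2788, 0.1039]
orientation: [-88.3, 5.1, -12.8]
wrist_force: [-0.5, 1.6, -0.8]
grip_width: 0.0277
```

```bash
cat >> plan.py <<'E'
def incan(p):
    d=np.array(p)-np.r_[C[:2],0];c,s=np.cos(C[2]),np.sin(C[2]); return np.array([c*d[0]+s*d[1],-s*d[0]+c*d[1],d[2]])*1000
def tool(dcan):
    s=robot.observe();R=Ro.from_euler('xyz',s['orientation'],degrees=True).as_matrix()
    c,sn=np.cos(C[2]),np.sin(C[2]);d=np.array([c*dcan[0]-sn*dcan[1],sn*dcan[0]+c*dcan[1],dcan[2]])
    return (R.T@d).round(1)
def st():
    s=robot.observe();print('t',round(s['clock'],2),'can',incan(s['tcp_pos']).round(1),'ori',s['orientation'].round(1),'F',s['wrist_force'].round(1),'w',round(s['grip_width'],4)); return incan(s['tcp_pos'])
def arc(P0,th0,ths,r=93):
    p=st(); cur=p
    for t in ths:
        a,b=np.radians(th0),np.radians(t)
        g=P0+np.array([r*(np.cos(b)-np.cos(a)),0,r*(np.sin(b)-np.sin(a))]); print(t,g.round(1),'tool',tool(g-cur)); cur=g
E
python3 - <<'E'
from plan import *
p=st(); arc(p,26,[32,38,44,50,56,62,68,74])
E
```

```text
t 13.95 can [ 67.9   0.6 103.9] ori [-88.3   5.1 -12.8] F [-0.5  1.6 -0.8] w 0.0277
t 13.95 can [ 67.9   0.6 103.9] ori [-88.3   5.1 -12.8] F [-0.5  1.6 -0.8] w 0.0277
32 [ 63.2   0.6 112.4] tool [-5.5 -8.1  0.2]
38 [ 57.6   0.6 120.4] tool [-6.3 -7.4  0.2]
44 [ 51.2   0.6 127.7] tool [-7.  -6.7  0.2]
50 [ 44.1   0.6 134.4] tool [-7.7 -6.   0.2]
56 [ 36.4   0.6 140.2] tool [-8.3 -5.1  0.1]
62 [ 28.    0.6 145.2] tool [-8.8 -4.2  0.1]
68 [ 19.2   0.6 149.4] tool [-9.2 -3.3  0.1]
74 [ 10.    0.6 152.5] tool [-9.5 -2.3  0.1]
```

Emit:
send_rows(translation=[[-5.5,-8,0],[-6.5,-7.5,0],[-7,-7,0]], yaw=[0,0,0], claw=[22,22,22])

```text
clock: 14.2
tcp_pos: [0.5463, -0.275, 0.1279]
orientation: [-88.1, 5.0, -12.8]
wrist_force: [1.9, 2.2, -1.4]
grip_width: 0.0278
```

```bash
python3 - <<'E'
from plan import *
arc(np.array([67.9,.6,103.9]),26,[44,50,56,62])
save('scene','k1.png',(400,230,500,350),6)
E
```

```text
t 14.2 can [ 51.9   0.8 127.9] ori [-88.1   5.  -12.8] F [ 1.9  2.2 -1.4] w 0.0278
44 [ 51.2   0.6 127.7] tool [-0.7  0.2 -0.2]
50 [ 44.1   0.6 134.4] tool [-7.7 -6.   0.2]
56 [ 36.3   0.6 140.2] tool [-8.3 -5.2  0.2]
62 [ 28.    0.6 145.2] tool [-8.7 -4.3  0.1]
```

View pics/k1.png

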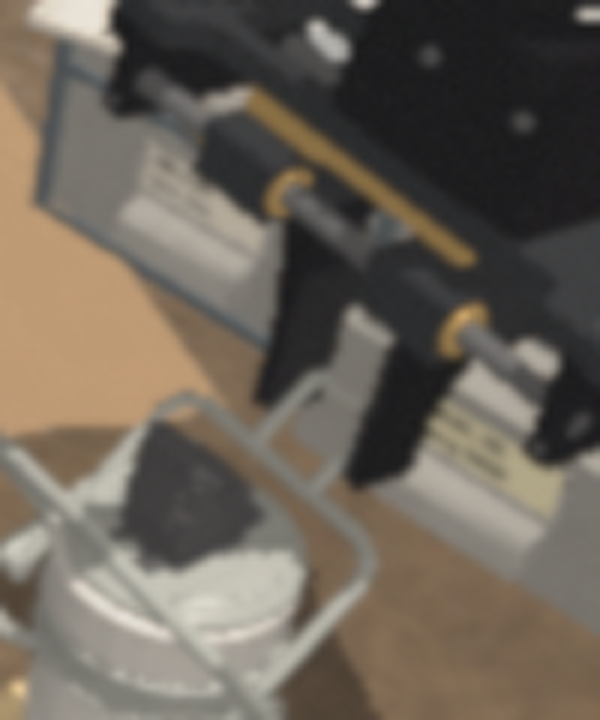

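Emit:
send_rows(translation=[[-8,-6,0],[-8.5,-5.5,0],[-9,-4.5,0]], yaw=[0,0,0], claw=[22,22,22])

```text
clock: 14.5
tcp_pos: [0.5204, -0.2691, 0.1483]
orientation: [-88.1, 5.0, -12.8]
wrist_force: [1.7, 1.8, -2.3]
grip_width: 0.0282
```

```bash
python3 - <<'E'
from plan import *
arc(np.array([67.9,.6,103.9]),26,[62,68,72,75])
save('scene','k2.png',(400,230,500,350),6)
E
```

```text
t 14.5 can [ 25.3   0.9 148.3] ori [-88.1   5.  -12.8] F [ 1.7  1.8 -2.3] w 0.0282
62 [ 28.    0.6 145.2] tool [ 2.9  2.8 -0.4]
68 [ 19.2   0.6 149.4] tool [-9.1 -3.3  0.1]
72 [ 13.1   0.6 151.6] tool [-6.3 -1.7  0. ]
75 [  8.4   0.6 153. ] tool [-4.8 -1.   0. ]
```

View pics/k2.png

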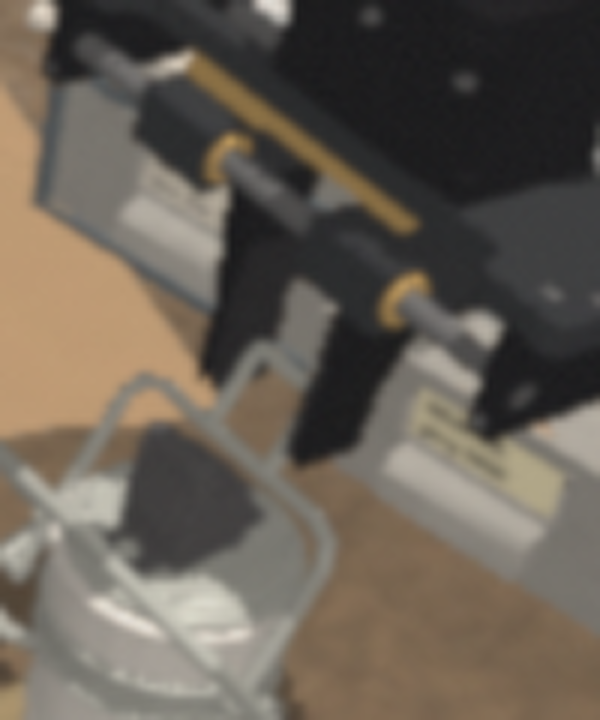

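Emit:
send_rows(translation=[[-7,-2,0],[-6,-1,0],[0,0,0]], yaw=[0,0,0], claw=[22,22,22])

```text
clock: 14.8
tcp_pos: [0.5057, -0.2657, 0.1549]
orientation: [-88.1, 5.0, -12.9]
wrist_force: [2.0, 3.3, -2.6]
grip_width: 0.0282
```

```bash
python3 - <<'E'
from plan import *
arc(np.array([67.9,.6,103.9]),26,[75])
save('scene','k3.png',(380,230,480,350),6)
E
```

```text
t 14.8 can [ 10.3   1.  154.9] ori [-88.1   5.  -12.9] F [ 2.   3.3 -2.6] w 0.0282
75 [  8.4   0.6 153. ] tool [-1.7  2.1 -0.5]
```

View pics/k3.png

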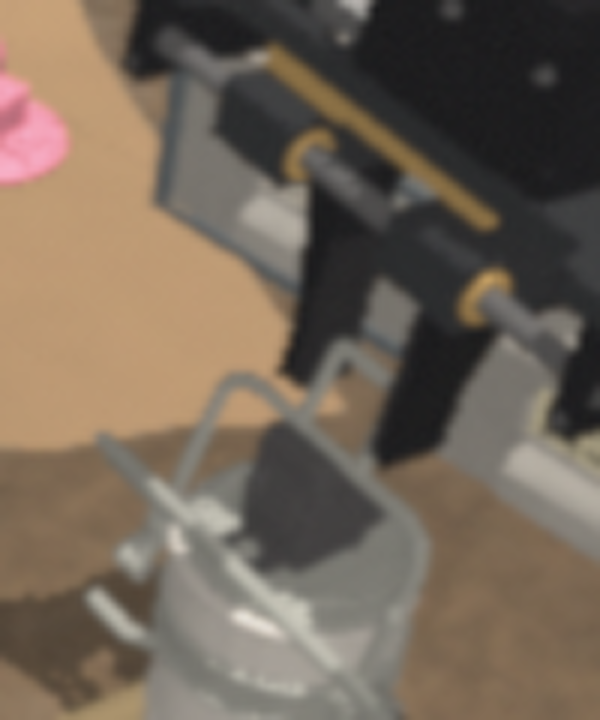

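```bash
python3 - <<'E'
from plan import *
S=cam('scene')
for t in (60,64,68,72,76,80):
    a=np.radians(t); 
    def f(r,y): return np.array(can(-19+r*np.cos(a),y,94+r*np.sin(a)))
    print(t,(-19+75*np.cos(a)).round(1),[((proj(*S,f(r,y))[0]-[380,230]+.5)*6).round(0) for r,y in((75,0),(75,42),(75,-42),(103,0))])
E
```

```text
60 18.5 [array([361., 454.]), array([265., 370.]), array([465., 544.]), array([412., 374.])]
64 13.9 [array([350., 453.]), array([254., 369.]), array([455., 543.]), array([398., 372.])]
68 9.1 [array([339., 452.]), array([242., 368.]), array([443., 544.]), array([382., 371.])]
72 4.2 [array([327., 453.]), array([230., 369.]), array([431., 545.]), array([365., 372.])]
76 -0.9 [array([314., 455.]), array([218., 370.]), array([418., 547.]), array([348., 374.])]
80 -6.0 [array([301., 458.]), array([205., 373.]), array([405., 551.]), array([329., 378.])]
```

Emit:
send_rows(translation=[[-4,0,0],[-3,0.5,0],[0,0,0]], yaw=[0,0,0], claw=[22,22,22])

```text
clock: 15.15
tcp_pos: [0.5005, -0.2645, 0.1555]
orientation: [-88.1, 4.8, -12.9]
wrist_force: [2.0, 3.7, -1.0]
grip_width: 0.028
```

```bash
python3 - <<'E'
from plan import *
st()
save('scene','k4.png',(380,230,480,350),6)
E
```

```text
t 15.15 can [  4.9   1.  155.5] ori [-88.1   4.8 -12.9] F [ 2.   3.7 -1. ] w 0.028
```

View pics/k4.png

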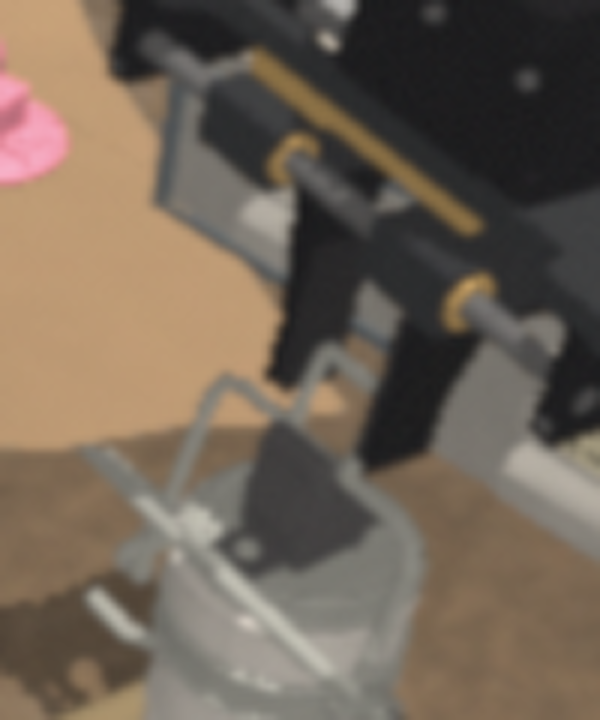

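Emit:
send_rows(translation=[[0,0,0],[0,0,0],[0,0,0],[0,0,0]], yaw=[0,0,0,0], claw=[50,50,50,50])

```text
clock: 15.53
tcp_pos: [0.4989, -0.2663, 0.1547]
orientation: [-88.3, 5.0, -12.9]
wrist_force: [0.4, 0.3, 0.3]
grip_width: 0.0457
```

Emit:
send_rows(translation=[[0,-15,0],[0,-30,0],[0,-30,0],[0,0,0]], yaw=[0,0,0,0], claw=[50,30,0,0])

```text
clock: 15.87
tcp_pos: [0.5017, -0.2708, 0.2282]
orientation: [-88.3, 5.5, -13.0]
wrist_force: [0.3, -0.1, 1.6]
grip_width: 0.0372
```

```bash
python3 - <<'E'
from plan import *
st()
save('scene','k5.png',(370,230,470,350),6)
save('top','k5t.png',(360,200,460,300),6)
E
```

```text
t 15.87 can [  7.5  -4.9 228.2] ori [-88.3   5.5 -13. ] F [ 0.3 -0.1  1.6] w 0.0372
```

View pics/k5.png

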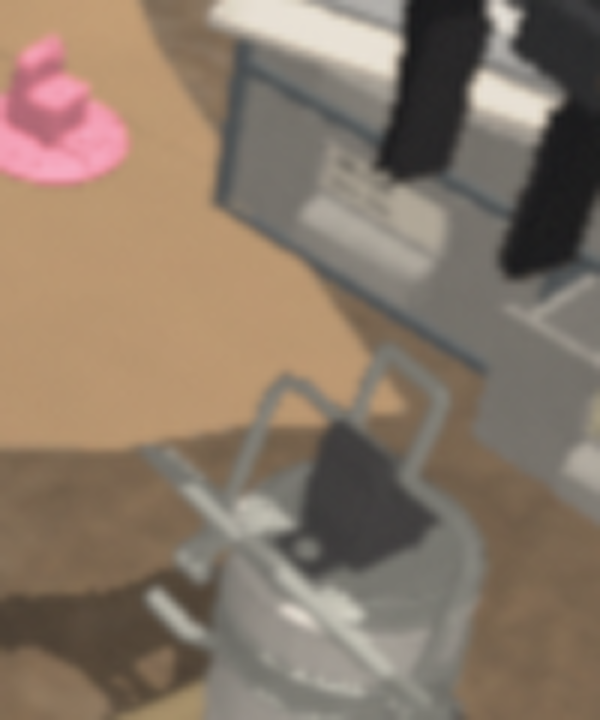

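View pics/k5t.png

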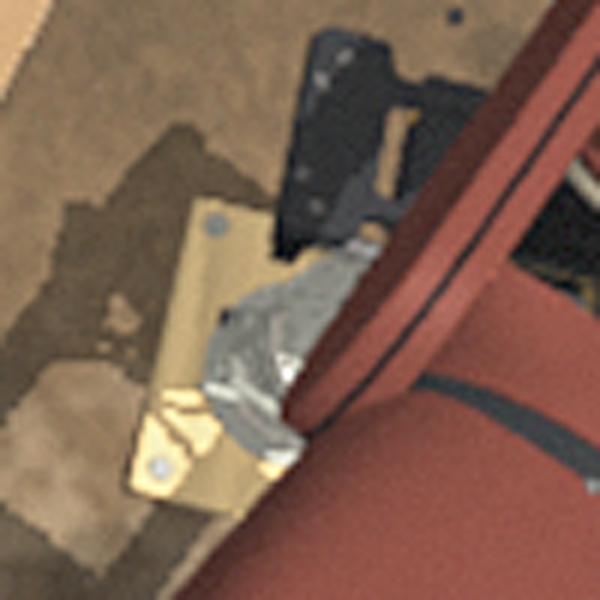

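```bash
python3 - <<'E'
from plan import *
S=cam('scene')
for lv in (0,.06,.12,.2,.3):
    a=np.radians(55)-lv
    f=lambda r,y:np.array(can(-r*np.cos(a),y,100+r*np.sin(a)))
    print(lv,f(92,0).round(3),[((proj(*S,f(r,y))[0]-[370,230]+.5)*6).round(0) for r,y in((77,21),(107,21),(77,-21),(107,-21),(20,51),(20,-51))])
E
```

```text
0 [ 0.444 -0.253  0.175] [array([205., 470.]), array([166., 424.]), array([302., 563.]), array([265., 517.]), array([209., 491.]), array([440., 713.])]
0.06 [ 0.44  -0.252  0.172] [array([193., 482.]), array([150., 440.]), array([290., 575.]), array([248., 535.]), array([207., 494.]), array([437., 716.])]
0.12 [ 0.436 -0.251  0.169] [array([182., 494.]), array([134., 457.]), array([279., 588.]), array([231., 553.]), array([204., 497.]), array([434., 719.])]
0.2 [ 0.43  -0.25   0.163] [array([168., 510.]), array([114., 481.]), array([264., 605.]), array([210., 577.]), array([201., 500.]), array([430., 724.])]
0.3 [ 0.425 -0.248  0.156] [array([152., 531.]), array([ 90., 511.]), array([246., 627.]), array([185., 609.]), array([197., 506.]), array([426., 729.])]
```

```bash
python3 - <<'E'
from plan import *
p=st(); print(tool(np.array([-48,1,195])-p))
E
```

```text
t 16.02 can [  4.6  -3.4 221.8] ori [-88.1   6.  -13. ] F [ 1.  -0.2 -0. ] w 0.0259
[-49.5  32.3   3.1]
```

Emit:
send_rows(translation=[[-13,0,0],[-14,8,1],[-13,12,1],[-9,10,1],[0,0,0]], yaw=[0,0,0,0,0], claw=[0,0,0,0,0])

```text
clock: 16.43
tcp_pos: [0.444, -0.2509, 0.1884]
orientation: [-87.9, 6.6, -13.0]
wrist_force: [-0.7, -0.0, 0.3]
grip_width: 0.0016
```

```bash
python3 - <<'E'
from plan import *
p=st(); print(tool(np.array([-48,1,176])-p))
save('scene','m1.png',(360,220,460,340),6)
E
```

```text
t 16.43 can [-53.3   1.8 188.4] ori [-87.9   6.6 -13. ] F [-0.7 -0.   0.3] w 0.0016
[ 6.6 11.7 -1.2]
```

View pics/m1.png

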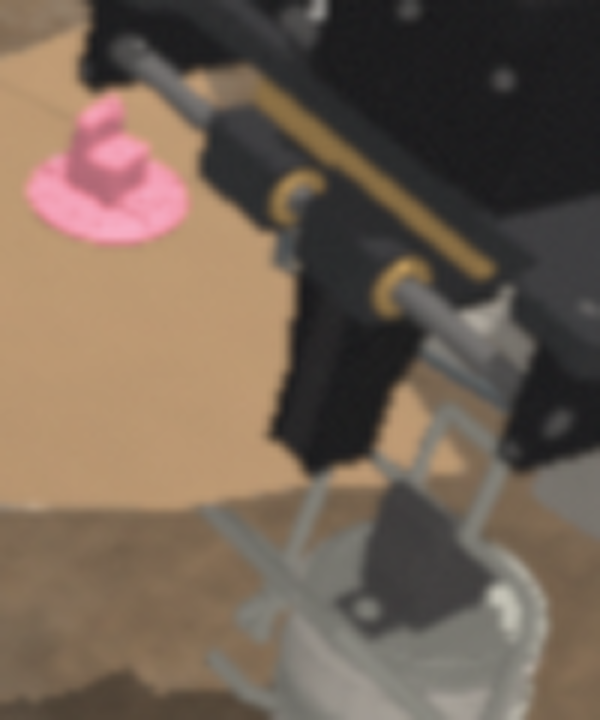

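```bash
python3 - <<'E'
from plan import *
S=cam('scene'); p=st(); s=robot.observe(); R=Ro.from_euler('xyz',s['orientation'],degrees=True).as_matrix()
for off in(.02,.024,.028):
    print(off,[((proj(*S,s['tcp_pos']+R@np.array([x,-off,z]))[0]-[360,220]+.5)*6).round(0) for x,z in((-.0095,-.014),(-.0095,.014),(.0095,-.014),(0,0))])
E
```

```text
t 16.53 can [-51.    1.2 190.3] ori [-88.    6.4 -13. ] F [ 0.3  0.2 -0. ] w 0.0004
0.02 [array([327., 490.]), array([261., 426.]), array([382., 474.]), array([321., 450.])]
0.024 [array([331., 479.]), array([264., 414.]), array([386., 462.]), array([325., 438.])]
0.028 [array([335., 467.]), array([268., 402.]), array([390., 450.]), array([328., 426.])]
```

Emit:
send_rows(translation=[[2,10,0],[1,10,0],[1,5,0],[0,0,0]], yaw=[0,0,0,0], claw=[0,0,0,0])

```text
clock: 16.87
tcp_pos: [0.4496, -0.2525, 0.1632]
orientation: [-88.0, 6.3, -13.0]
wrist_force: [-0.5, 0.8, -0.1]
grip_width: 0.0003
```

```bash
python3 - <<'E'
from plan import *
p=st()
save('scene','m2.png',(360,220,460,340),6)
E
```

```text
t 16.87 can [-47.3   1.5 163.2] ori [-88.    6.3 -13. ] F [-0.5  0.8 -0.1] w 0.0003
```

View pics/m2.png

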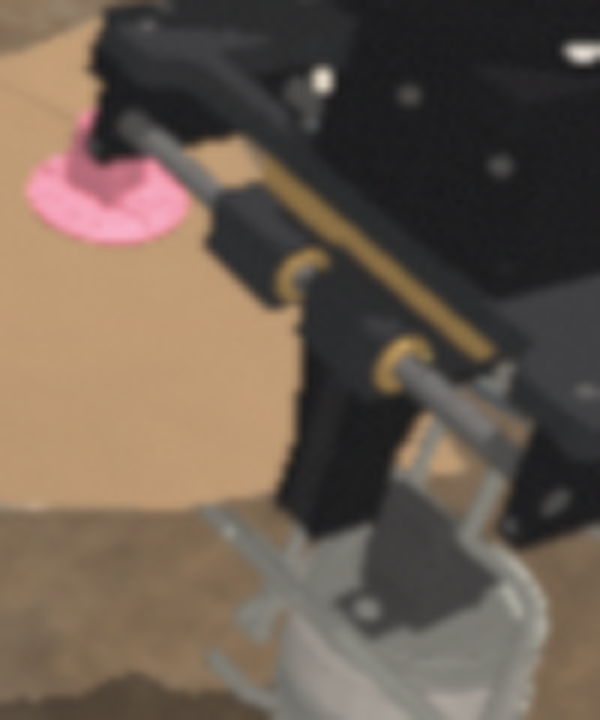

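```bash
cat >> plan.py <<'E'
def way(W):
    p=st()
    for w in W:
        w=np.array(w,float); print(w,'tool',tool(w-p)); p=w
E
python3 - <<'E'
from plan import *
way([(-52,1,153),(-64,1,142),(-74,1,129),(-81,1,114)])
E
```

```text
t 16.92 can [-47.3   1.4 163.5] ori [-88.    6.3 -13. ] F [-0.1 -0.3 -0.7] w 0.0003
[-52.   1. 153.] tool [-3.5 10.9 -0.8]
[-64.   1. 142.] tool [-10.7  12.2  -0.5]
[-74.   1. 129.] tool [-8.5 14.  -0.5]
[-81.   1. 114.] tool [-5.3 15.7 -0.6]
```

Emit:
send_rows(translation=[[-3.5,11,-0.5],[-5,6,0],[-5,6,0]], yaw=[0,0,0], claw=[0,0,0])

```text
clock: 17.17
tcp_pos: [0.4354, -0.2497, 0.142]
orientation: [-88.1, 6.1, -12.9]
wrist_force: [0.9, 0.2, 1.2]
grip_width: 0.0004
```

```bash
python3 - <<'E'
from plan import *
way([(-64,1,142),(-74,1,129),(-81,1,114)])
save('scene','m3.png',(360,220,460,340),6)
E
```

```text
t 17.17 can [-61.9   1.1 142. ] ori [-88.1   6.1 -12.9] F [0.9 0.2 1.2] w 0.0004
[-64.   1. 142.] tool [-2.1  0.2 -0.1]
[-74.   1. 129.] tool [-8.6 14.  -0.5]
[-81.   1. 114.] tool [-5.4 15.6 -0.5]
```

View pics/m3.png

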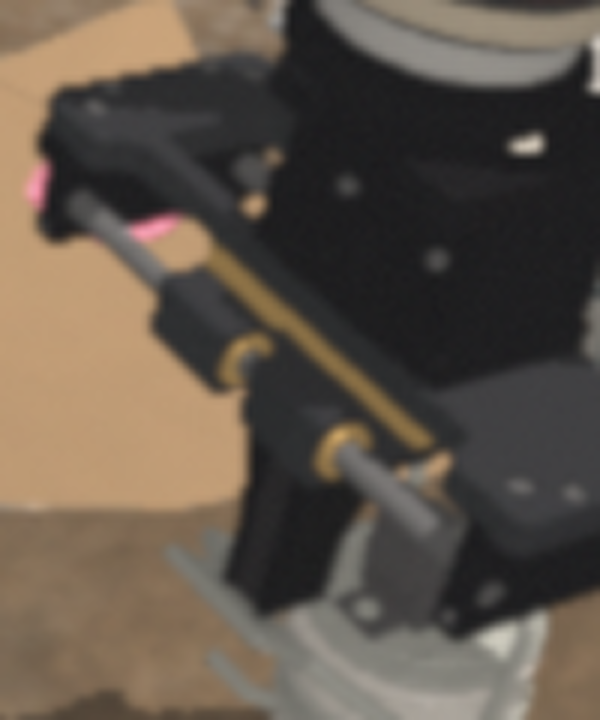

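Emit:
send_rows(translation=[[-6,7,0],[-5,7,0],[-3,8,0],[-3,8,0]], yaw=[0,0,0,0], claw=[0,0,0,0])

```text
clock: 17.55
tcp_pos: [0.4137, -0.2438, 0.1121]
orientation: [-88.2, 6.0, -13.0]
wrist_force: [1.2, -0.7, 0.8]
grip_width: 0.0006
```

```bash
python3 - <<'E'
from plan import *
way([(-81,1,114),(-86,1,98),(-90,1,81)])
save('scene','m4.png',(360,220,460,340),6)
E
```

```text
t 17.55 can [-84.3   2.1 112.1] ori [-88.2   6.  -13. ] F [ 1.2 -0.7  0.8] w 0.0006
[-81.   1. 114.] tool [ 3.1 -2.3 -1. ]
[-86.   1.  98.] tool [-3.3 16.4 -0.5]
[-90.   1.  81.] tool [-2.2 17.3 -0.6]
```

View pics/m4.png

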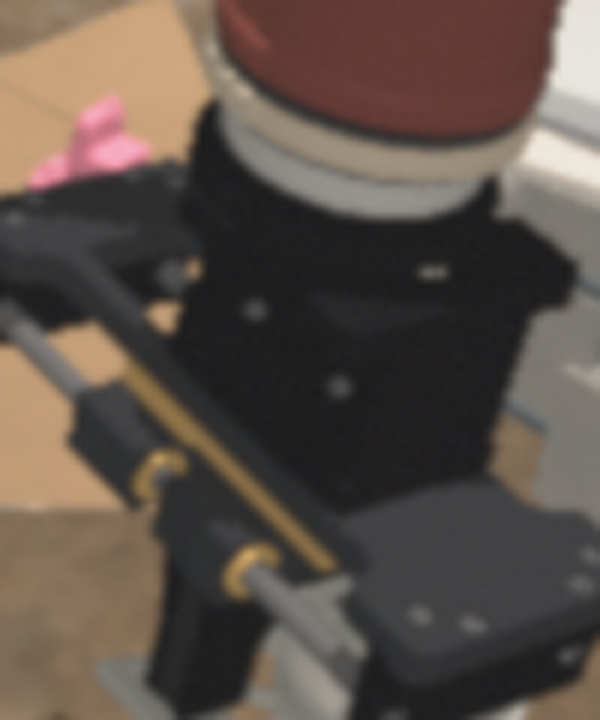

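Emit:
send_rows(translation=[[0,8,0],[0,8,0],[-1,8,-1],[-1,8,0]], yaw=[0,0,0,0], claw=[0,0,0,0])

```text
clock: 17.93
tcp_pos: [0.4084, -0.2426, 0.0783]
orientation: [-88.2, 5.9, -13.0]
wrist_force: [3.0, -1.6, 3.5]
grip_width: 0.0004
```

```bash
python3 - <<'E'
from plan import *
way([(-90,1,81),(-94,1,65),(-96,1,50)])
save('scene','m5.png',(340,240,460,360),6)
E
```

```text
t 17.93 can [-89.8   2.1  78.3] ori [-88.2   5.9 -13. ] F [ 3.  -1.6  3.5] w 0.0004
[-90.   1.  81.] tool [-0.5 -2.7 -1. ]
[-94.   1.  65.] tool [-2.3 16.3 -0.5]
[-96.   1.  50.] tool [-0.4 15.1 -0.5]
```

View pics/m5.png

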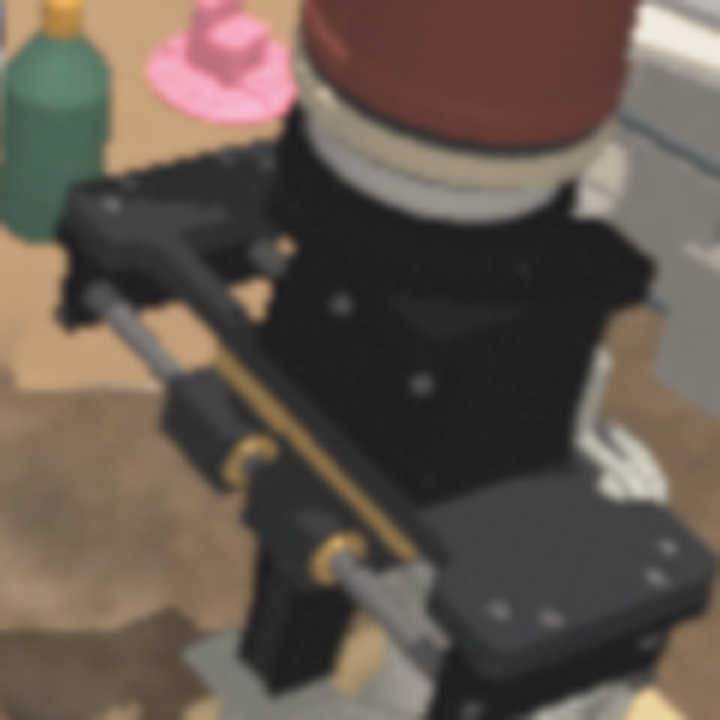

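Emit:
send_rows(translation=[[-2,8,0],[-1,8,0],[0,8,0],[0,6,0]], yaw=[0,0,0,0], claw=[0,0,0,0])

```text
clock: 18.32
tcp_pos: [0.4013, -0.2396, 0.0445]
orientation: [-88.2, 6.0, -13.0]
wrist_force: [0.1, 0.7, 0.3]
grip_width: 0.0005
```

```bash
python3 - <<'E'
from plan import *
way([(-96,1,50),(-95,1,40)])
save('scene','m6.png',(340,250,460,370),6)
E
```

```text
t 18.32 can [-97.3   3.4  44.5] ori [-88.2   6.  -13. ] F [0.1 0.7 0.3] w 0.0005
[-96.   1.  50.] tool [ 0.8 -5.7 -2.2]
[-95.   1.  40.] tool [ 2.   9.8 -0.3]
```

View pics/m6.png

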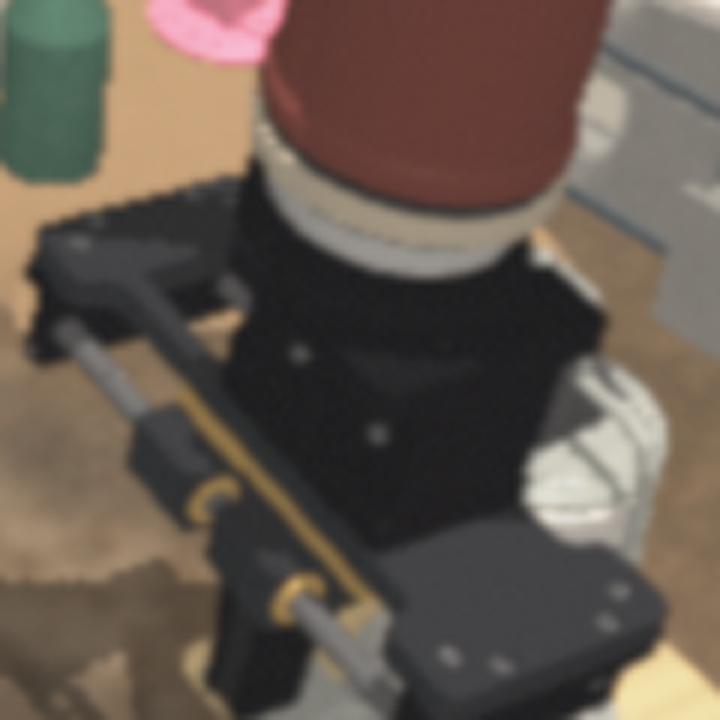

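Emit:
send_rows(translation=[[1,6,-1],[1,6,0]], yaw=[0,0], claw=[0,0])

```text
clock: 18.53
tcp_pos: [0.4002, -0.2392, 0.0298]
orientation: [-88.1, 6.2, -13.0]
wrist_force: [-0.4, 0.4, -0.0]
grip_width: 0.0006
```

```bash
python3 - <<'E'
from plan import *
st()
save('scene','m7.png',(340,270,460,390),6)
E
```

```text
t 18.53 can [-98.5   3.6  29.8] ori [-88.1   6.2 -13. ] F [-0.4  0.4 -0. ] w 0.0006
```

View pics/m7.png

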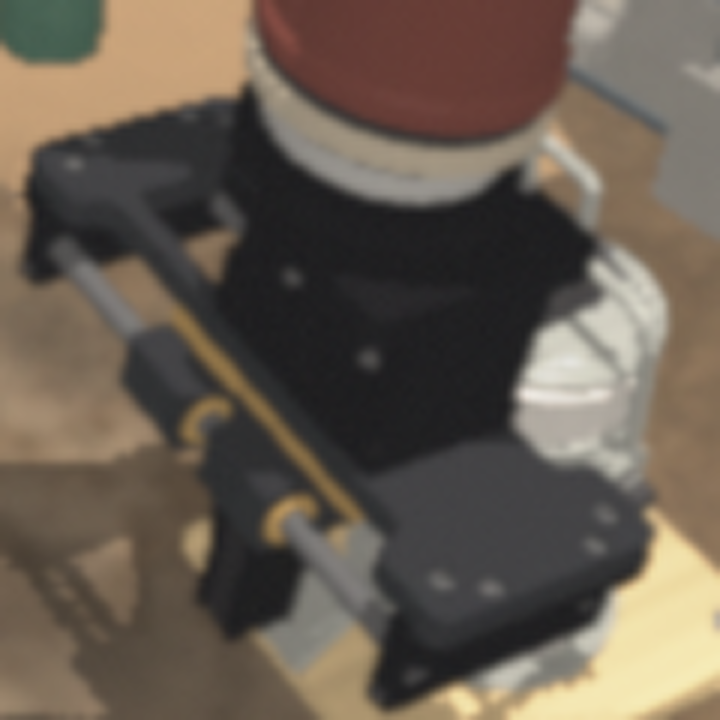

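Emit:
send_rows(translation=[[-12,-1,0],[-15,-3,0],[-15,-10,0],[-10,-30,0],[0,-30,0]], yaw=[0,0,0,0,0], claw=[0,0,0,0,0])

```text
clock: 19.0
tcp_pos: [0.3494, -0.2259, 0.101]
orientation: [-87.5, 7.3, -12.8]
wrist_force: [0.4, -0.4, 0.7]
grip_width: 0.001
```

Emit:
send_rows(translation=[[0,-35,10],[0,-35,30],[0,-35,35],[0,-20,35],[0,0,35]], yaw=[0,0,0,0,0], claw=[0,0,0,0,0])

```text
clock: 19.42
tcp_pos: [0.3958, -0.1026, 0.2326]
orientation: [-87.7, 6.9, -13.5]
wrist_force: [2.2, 0.5, -1.0]
grip_width: 0.0002
```

```bash
python3 - <<'E'
from plan import *
st()
save('scene','n1.png',(350,270,470,400),6)
save('top','n1t.png',(360,200,460,300),6)
E
```

```text
t 19.42 can [-132.9  135.8  232.6] ori [-87.7   6.9 -13.5] F [ 2.2  0.5 -1. ] w 0.0002
```

View pics/n1.png

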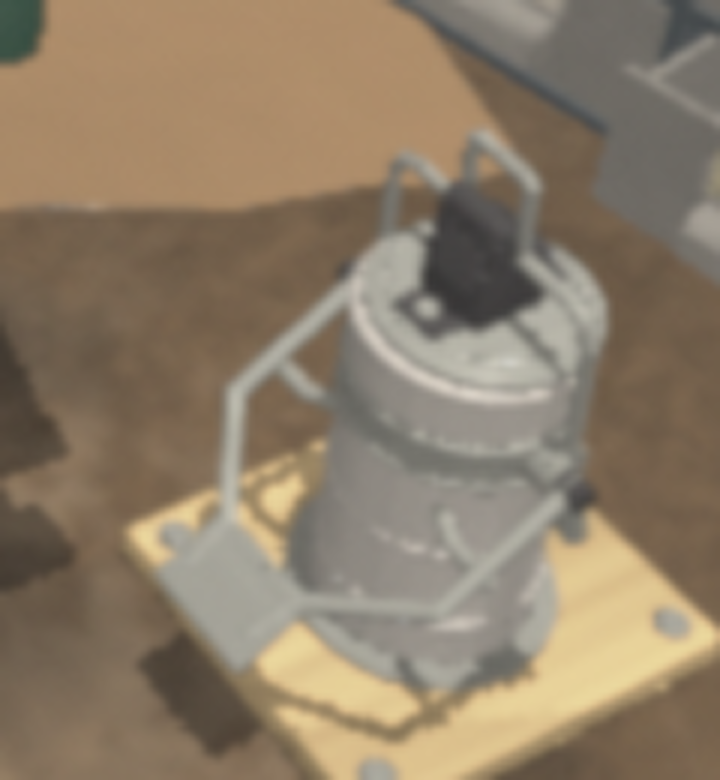

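View pics/n1t.png

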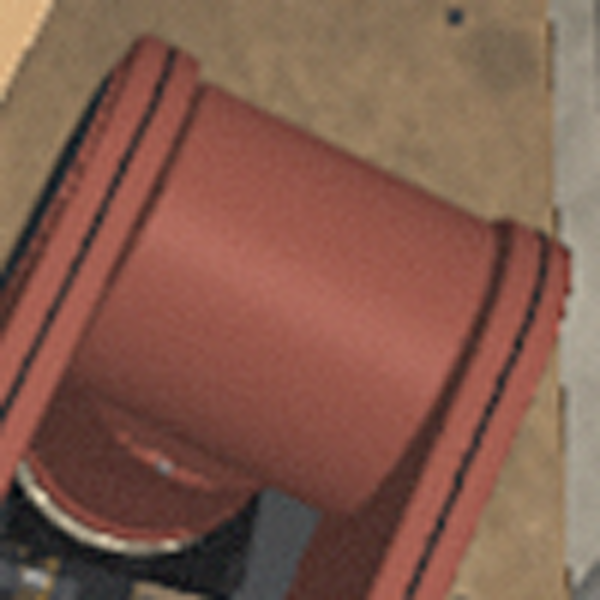

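```bash
python3 - <<'E'
from plan import *
S=cam('scene')
pr=lambda P:((proj(*S,np.array(can(*P)))[0]-[350,270]+.5)*6).round(0)
for lv in (1.2,1.35,1.45,1.52):
    a=np.radians(55)-lv
    f=lambda r,y:(-r*np.cos(a),y,100+r*np.sin(a))
    print(lv,[pr(f(r,y)) for r,y in((107,21),(107,-21),(77,-21),(77,21))])
print('bar in notch y=0,+-42',[pr((0,y,160)) for y in(0,42,-42)],'stop top',pr((-16,13,174)),pr((-16,-13,174)))
p=st(); 
lidov(S,(350,270,470,400),6,'n2.png',*can(0,0,122),np.degrees(C[2]))
E
```

```text
1.2 [array([126., 525.]), array([212., 627.]), array([298., 570.]), array([209., 471.])]
1.35 [array([136., 554.]), array([221., 656.]), array([303., 591.]), array([216., 492.])]
1.45 [array([146., 570.]), array([231., 672.]), array([310., 603.]), array([222., 505.])]
1.52 [array([154., 580.]), array([239., 682.]), array([315., 610.]), array([228., 512.])]
bar in notch y=0,+-42 [array([493., 232.]), array([397., 147.]), array([596., 324.])] stop top [426. 186.] [488. 241.]
t 19.57 can [-135.   137.   228.5] ori [-87.6   7.2 -13.2] F [-0.3 -0.1  0.2] w 0.0004
```

View pics/n2.png

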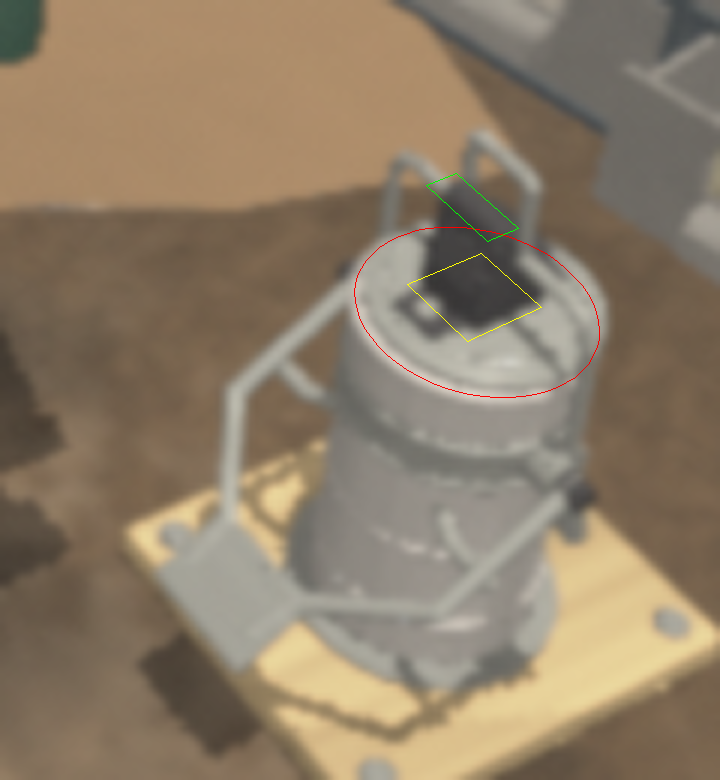

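Emit:
send_rows(translation=[[0,0,0],[0,0,0],[0,0,0]], yaw=[0,0,0], claw=[0,0,0])

```text
clock: 19.82
tcp_pos: [0.3926, -0.1023, 0.2264]
orientation: [-87.6, 7.4, -13.2]
wrist_force: [0.3, -0.3, -0.2]
grip_width: 0.0004
```

```bash
python3 - <<'E'
from plan import *
st(); print(robot.sign_off())
E
```

```text
t 19.82 can [-136.1  135.5  226.4] ori [-87.6   7.4 -13.2] F [ 0.3 -0.3 -0.2] w 0.0004
the job is handed in; nothing more can be done
None
```

The canister looks closed, and I handed the job in at 19.8 s; no verdict came back. I set the lid on the mouth with its tall stop towards the lever, swung the bail up to the stop, and pushed the lever down past centre.

**What the last checks showed**
- **Lever:** the thumb plate's position in the picture fits about 1.5 rad, close to the 1.52 rad stop. The force on the tool dropped to zero after a peak reading of about 3.5 N, as it would when the lever snaps over.
- **Lid:** its outline matches a level, seated lid to within about 2 mm.
- **Bail:** the ends of its bar line up with the notch, but the stop hides the middle of the bar. I had no way to measure how hard it presses on the lid.
- **Robot:** it was clear of everything and its wrist force was near zero. The arm did not go near the bystanders on purpose, but I did not measure their positions again at the end.

**What disagreed along the way**
- **Fingertips:** the pictures showed them 30 mm or so higher than the TCP reading implies. My first attempt to grip the lid closed above it because of this, so I set heights from the pictures and from contact.
- **Tool tilt:** it crept up to about 7 degrees during the moves, so the lid went on tilted about 6 degrees and levelled when released.
- **Seating force:** pressing the lid down gave a short wrist-force reading of about 62 N up, roughly 69 N in all. That is under the 120 N wrist limit. The 40 N limit is for the arm or gripper body pressing on something, and only the held lid was touching.

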